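Open a locked glaze jar

ROBOT

A 6-joint arm with a two-finger parallel gripper is mounted at the origin on the work surface. World frame = base frame: x ahead of the robot, y to its left, z up, the work surface at z = 0. Lengths are in m, angles in rad, forces in N, time in s.
With the tool pointing down it reaches from about 0.325 to 0.9 m from the base axis. Payload 6.1 kg.
Tool frame: the origin (TCP) lies midway between the tips of the shut fingers; the grasp point (between the pads) lies 19 mm behind it; z points along the fingers, y is the direction in which the jaws open and shut (so a half turn about z gives the same grasp; the last joint's range is limited). The gripper opens to 85 mm and grips with 20 to 120 N. Pads are 22 mm wide; open, the fingers measure 114 mm over their backs; the gripper's body (76 mm by 85 mm) begins 54 mm behind the grasp point. The pads swing forward as they close: fully open they stand 13 mm farther back than shut.
Start: joints at [-1.436, 0.22, 1.526, -0, 1.395, -0.126], TCP at [0.161, -0.604, 0.209] pointing down, gripper open.
Joint ranges: [-2.98, 2.98], [-0.91, 2.08], [0.09, 2.57], [-1.24, 4.39], [0.2, 2.65], [-2.68, 2.68]. Speed limits (rad/s): [2.57, 2.57, 3.01, 3.14, 3.14, 3.14].

INTERFACE

Orientations are given as a unit quaternion [x, y, z, w].
In Python, from cell import * gives the robot as it stands.
- The arm moves only by the tool send_rows, never from a script. Its argument "commands" is text: rows parted by semicolons, each of 6 numbers parted by spaces: the shift along the tool's x, y, z in mm, then the turn, a rotation vector about the tool's x, y, z in degrees. In form: dx dy dz rx ry rz; .... A call has 1 to 20 rows; each row is the pose to reach, as a shift and turn from the pose commanded when the call began, along the tool's axes at that moment; what a row does not reach only later rows make up. A row lasts 1/8 s, in which the tool goes at most 62.5 mm and 10.7 degrees, less where a joint would pass 70% of its speed; a pose out of reach is approached as far as the arm can. A call with a gripper value outside its range is refused whole. "fingers" is the finger opening in mm, from 0 to 85.4, set as the call begins (left out, the last holds). The fingers move at their own pace and stop on an object; "force" is the grip in N (left out, the last holds). Time passes only in rows, so rows that repeat a pose let the fingers close. It gives the time, the measured TCP pose, the force and the opening at its end, in the units of the state.
- sense(): the state, without advancing time (a new reading comes with each control period).
- get_image(name): name is "scene" or "side" or "wrist"; returns the picture (400x640x3 uint8, red, green, blue); there is no depth.
- camera_params(name): a dict with "intrinsics" (3x3 intrinsics, pixels), "R" (3x3) and "t" (3): a world point X has camera coordinates R X + t. Camera axes: x right, y down, z forward; pixel columns grow to the right and rows downward; lengths in m; the calibration is good to about 2 mm. The wrist camera is an equidistant fisheye: a pixel r from the principal point sees the ray r / f radians off the axis. A picture is of the moment at which its call begins: read the wrist's pose just before it. camera_params takes no time and is no camera call; for the wrist camera it gives the pose at the moment of the call.
- close_job(): hands the job in, once; it reports no verdict.
Trained networks look in the newest picture that a camera, given by its name, has taken for a name from the list of things; names that differ only in an ending like _2 or _b are one class to them, and where a whole thing is asked for, a point or a joint stands for the part that bears it (a point fixed in the world has none). Each returns a list of dicts, best first, with "score" (0 to 1); they miss things now and then, are a little off and sometimes report something else, mostly with a low value. They report only what shows in the picture. A call takes as long as a camera call. They do not tell look-alikes from the thing itself.
- find_in(camera, query): "box" ([left, top, width, height] in pixels, round what is visible of it).
- mark_of(camera, query): "point" ([column, row] in pixels: a listed point, or the origin of a listed thing).
The state is a dict: "time": time; "joint_pos": joint angles; "joint_vel": joint speeds; "tau": joint torques, N m; "ee_pos": TCP position; "tcp_rot": TCP orientation; "wrist_force": force on the tool from outside, world axes, zero at the start; "moment": the same for the moment, N m; "opening": finger opening in m.
Only numpy, scipy, OpenCV 4.12 (cv2) and the standard library are available. Lean on these libraries where they do the work, as an engineer would, in place of code of your own. Each camera call takes 0.05 s, during which the arm holds its last target.

TASK

Open the blue glaze jar: flip its orange tab all the way back, unscrew the green cap anticlockwise until it comes up against its stop, and lift it out. Work gently: do not force the cap sideways, upwards or hard against its stop. Then set the cap down upright, not dropped, well on the round white plaster bat, leave the tab open, and leave the other things on the bench where they are.

Things in the scene. Friction and masses are not known exactly. Their poses are not given: they have to be found in the camera images.
- jar: blue glaze jar with a white collar, fixed to the bench, 120 mm across at the foot, 77 mm high to the top of the collar (86 mm across). Origin: centre of its underside; z up; its x axis points from the mouth to the tab's hinge
- jar_mouth (a point): centre of the top of the white collar, 77 mm up; axes as the jar's. Two ledges in the collar trap the cap's lugs; between them are two openings about 38 degrees wide, opposite each other along the jar's x, but the collar is set up to 17 degrees off either way, so feel for them. Turned anticlockwise seen from above (positive about z) the lugs enter the openings, then one meets a red stop: there the cap lifts straight up
- tab_hinge (a point): centre of the tab's hinge pin: 62 mm from the jar's axis along the jar's x, 121 mm above the bench; pin along the jar's y
- tab_lip (a point): point on the middle of the orange tab, 106 mm from the hinge pin (the tab ends 12 mm farther on, is 24 mm wide, 6 mm thick). Closed, it lies level over the cap, its underside 11 mm above the cap's bar, and its free end points along the jar's -x; the two long sides can be pinched from above
- tab (a joint): angle of the tab about its hinge, rad: 0 level and closed, 1.57 upright, stops at 2.5 (leaning well back). Stiff hinge (0.1 N m): it stays where it is left
- cap_grip (a point): middle of the grip bar of the green cap. Bar 44 mm long (cap's x), 14 mm wide (cap's y), from 16 mm below this point to 12 mm above; under it a round hub 49 mm across. Locked, this point is 18 mm above the collar's top. Cap 70 to 120 g, 0.8 mm of side play each way. It takes light loads only: stop at about 4 N of push or 0.1 N m of torque more than the turning needs, and never close on it more than 1 mm off centre
- cap_foot (a point): centre of the cap's flat underside, 29 mm below cap_grip; axes as the cap's. Two lugs 12 mm wide stick out along the cap's +x and -x to 34 mm from its axis. Locked, cap's x is 100 to 125 degrees anticlockwise of the jar's x; the stop is 35 to 100 degrees farther anticlockwise, and the cap is free over the last 7 degrees before it. A spring seal presses the cap up with about 5 N; it turns stiffly (about 0.1 N m) and pops up 3 mm when free
- bat: round white plaster bat, a disc 150 mm across and 20 mm thick, fixed. Origin: centre of its underside
- bat_top (a point): centre of the bat's upper face, 20 mm above the bench
- stamp: bystander: terracotta stamp 45 mm tall, 24 mm across, standing between jar and bat; origin at its underside
- pigment: bystander: small pigment jar with orange lid, 52 mm across, 75 mm tall; origin at its underside
- spray: bystander: clear bottle with blue cap, 64 mm across, 140 mm tall; origin at its underside
- bisque_bowl: bystander: white bowl 120 mm across, 60 mm high; origin at its underside
- mug: bystander: terracotta mug 80 mm across, 90 mm high; origin at its underside
- brush: bystander: brush lying at the far side of the bench
- rib: bystander: flat wooden rib 90 x 45 x 6 mm lying near the robot; origin at its underside
There are look-alikes about, which are no part of the job. Several things look just like the bat: the one meant starts nearest to the robot's base.

How it is judged:
By the outcome, as a careful person would: the job done as asked, in the order asked, and still so for the second after the job is handed in, with the robot touching nothing.
It also fails if it takes over 72 s, if anything falls off the work surface, if the arm or the gripper's body presses on something with over 40 N, if the wrist force passes 120 N, or if a joint passes its speed limit or range.

## Working session

There is one attempt and no reset: what is moved stays moved. The work goes in short steps, Python scripts to look and compute and a tool call to move; the robot and the scene stay as the last step left them, time stands still between calls to the robot, and variables do not carry over. Pictures are saved under pics/ and viewed, and the job is handed in when it is done.

Besides the shell and the picture viewer there is one more tool, called after "Request:" by a JSON object that holds its "fn" and its "kwargs", one argument or row to a line. send_rows: Moves the arm, as the interface text tells. Its arguments: {"type":"object","properties":{"commands":{"type":"string"},"fingers":{"type":"number"},"force":{"type":"number"}},"required":["commands"]}

```bash
ls; mkdir -p pics; python3 - <<'E'
from cell import *
import cv2
print(sense())
for n in ["scene","side","wrist"]:
    p=camera_params(n);print(n,p)
    im=get_image(n);cv2.imwrite(f"pics/{n}0.png",im[:,:,::-1])
    for q in ["jar_mouth","tab_hinge","tab_lip","cap_grip","bat_top","stamp","jar"]:
        print(q,[(d['score'],d['point']) for d in mark_of(n,q)])
print(sense()['time'])
E
```

```text
pics
{'time': 0.0, 'joint_pos': array([-1.43608029e+00,  2.21270450e-01,  1.52767139e+00, -7.46572931e-06,
        1.39474216e+00, -1.26121958e-01]), 'joint_vel': array([ 0.00072301, -0.00183537, -0.00179855, -0.00055085, -0.00088835,
        0.00086755]), 'tau': array([-1.66274503e-04, -4.96898854e+01, -3.89391482e+01, -1.70953608e-04,
        1.09212636e-02, -6.98616077e-06]), 'ee_pos': array([ 0.16106741, -0.60316676,  0.20753997]), 'tcp_rot': array([ 9.91506863e-01,  1.30050172e-01, -8.16774439e-06, -1.04565173e-03]), 'wrist_force': array([-0.46636376, -0.46703637, -0.52138987]), 'moment': array([0.0189592 , 0.01841837, 0.05027145]), 'opening': 0.08525761619089006}
scene {'intrinsics': array([[451.5935244 ,   0.        , 318.20684851],
       [  0.        , 451.5935244 , 208.14144726],
       [  0.        ,   0.        ,   1.        ]]), 'R': array([[-0.44694122,  0.89453238, -0.00744043],
       [ 0.50440393,  0.24513217, -0.82794136],
       [-0.73879647, -0.3737941 , -0.56076532]]), 't': array([ 0.25271806, -0.21328758,  1.70931628])}
jar_mouth [(0.71, [280.9, 184.3]), (0.61, 
[... 891 characters left out ...]
.0])]
cap_grip [(0.61, [287.7, 238.1]), (0.26, [314.3, 226.5])]
bat_top [(0.85, [346.9, 216.9]), (0.66, [286.4, 188.8]), (0.37, [291.5, 349.3])]
stamp [(0.63, [292.6, 227.8])]
jar [(0.97, [288.5, 266.7])]
wrist {'intrinsics': array([[309.70691629,   0.        , 319.14211599],
       [  0.        , 309.70691629, 199.7498526 ],
       [  0.        ,   0.        ,   1.        ]]), 'R': array([[ 2.57291871e-01, -9.66333513e-01, -6.58915326e-04],
       [-9.19910837e-01, -2.45140257e-01,  3.06056050e-01],
       [-2.95913745e-01, -7.81395904e-02, -9.52013267e-01]]), 't': array([-0.62539832, -0.03971485,  0.37932739])}
jar_mouth []
tab_hinge []
tab_lip []
cap_grip []
bat_top []
stamp []
jar []
1.2
```

View pics/scene0.png

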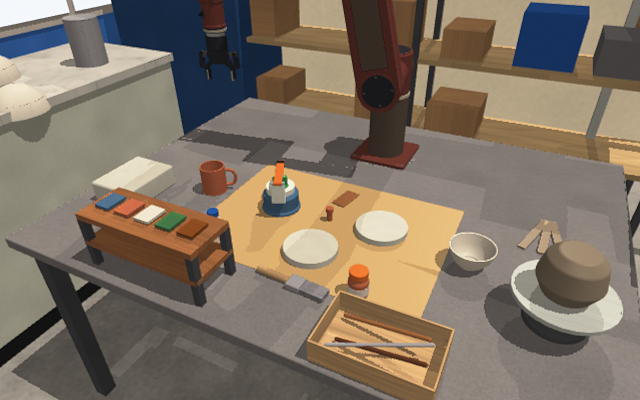

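View pics/side0.png

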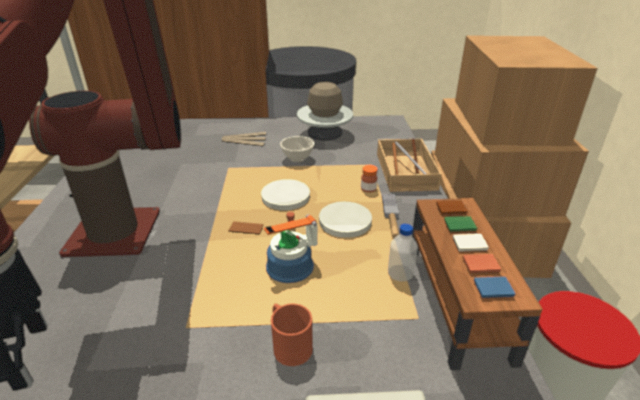

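View pics/wrist0.png

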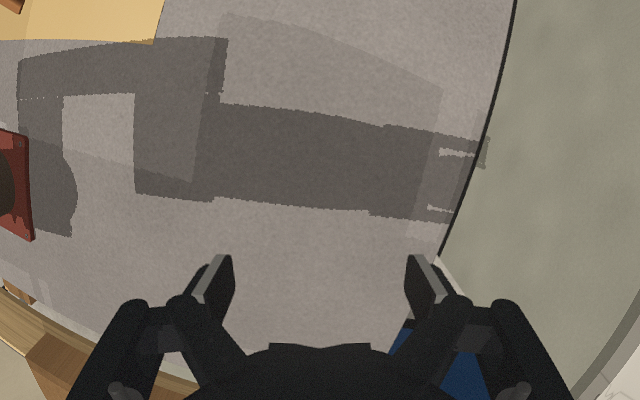

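The scene and side pictures show one blue jar with its tab (scene 281,195; side 290,258). There are two white discs: scene (310,247) and (382,227), side (346,218) and (286,194). The mug is at scene (213,177). The wrist camera doesn't see the jar yet.

```bash
cat > h.py <<'E'
import numpy as np, cv2
def ray(p,uv,fish=False):
    K=p['intrinsics'];R=p['R'];t=p['t']
    x=(uv[0]-K[0,2])/K[0,0];y=(uv[1]-K[1,2])/K[1,1]
    if fish:
        r=np.hypot(x,y);d=np.array([x/r*np.sin(r),y/r*np.sin(r),np.cos(r)]) if r>0 else np.array([0,0,1.])
    else: d=np.array([x,y,1.])
    d=R.T@d;return -R.T@t,d/np.linalg.norm(d)
def atz(p,uv,z,fish=False):
    c,d=ray(p,uv,fish);return c+d*(z-c[2])/d[2]
def tri(rays):
    A=np.zeros((3,3));b=np.zeros(3)
    for c,d in rays:
        M=np.eye(3)-np.outer(d,d);A+=M;b+=M@c
    X=np.linalg.solve(A,b)
    return X,[np.linalg.norm((np.eye(3)-np.outer(d,d))@(X-c)) for c,d in rays]
def proj(p,X,fish=False):
    K=p['intrinsics'];q=p['R']@np.asarray(X)+p['t']
    if fish:
        r=np.hypot(q[0],q[1]);th=np.arctan2(r,q[2]);x,y=q[0]/r*th,q[1]/r*th
    else: x,y=q[0]/q[2],q[1]/q[2]
    return np.array([K[0,0]*x+K[0,2],K[1,1]*y+K[1,2]])
E
python3 - <<'E'
from cell import *
from h import *
S=camera_params("scene");D=camera_params("side")
def go(n,a,b): print(n,*[np.round(v,4) for v in tri([ray(S,a),ray(D,b)])])
go("batA",(310,245),(346,217));go("batB",(382,226),(286,193))
go("mouth",(280.9,184.3),(290.3,240.5));go('stamp',(329,214),(292,216));go('hingeguess',(279,180),(312,222))
for n in("scene","side"):
    im=cv2.imread(f"pics/{n}0.png")
    x,y=((240,150) if n=="scene" else (230,190))
    c=im[y:y+100,x:x+110]
    cv2.imwrite(f"pics/{n}_crop.png",cv2.resize(c,None,fx=6,fy=6,interpolation=cv2.INTER_CUBIC))
E
```

```text
batA [0.6463 0.0137 0.0181] [0.0026 0.0026]
batB [0.4741 0.157  0.0138] [0.0023 0.0023]
mouth [ 0.4931 -0.1629  0.0795] [0.0022 0.0022]
stamp [0.4979 0.0041 0.0289] [0.003 0.003]
hingeguess [ 0.5428 -0.1417  0.1219] [0.0075 0.0075]
```

View pics/scene_crop.png

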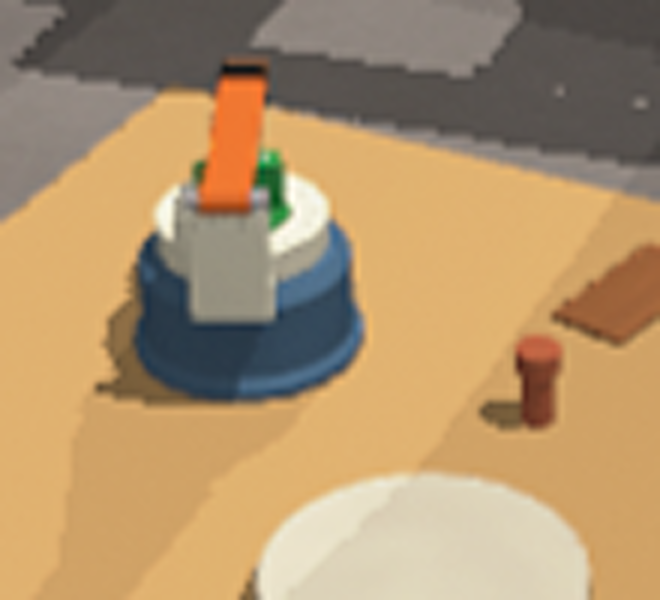

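View pics/side_crop.png

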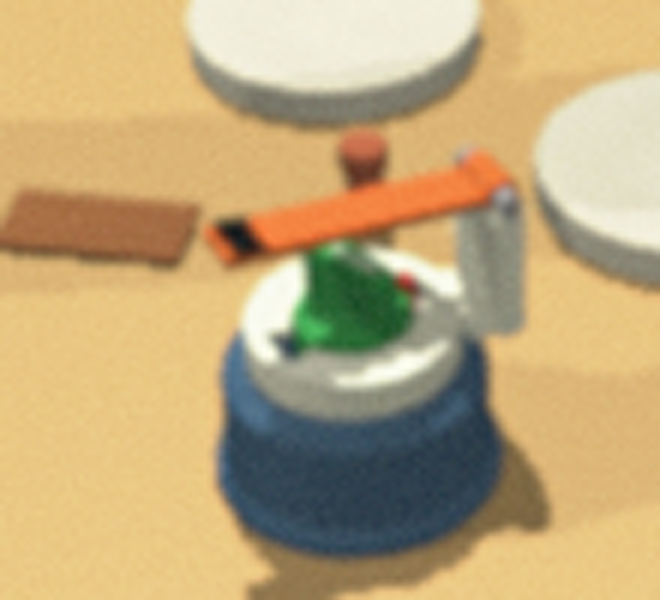

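```bash
python3 - <<'E'
from cell import *
from h import *
from scipy.spatial.transform import Rotation as Ro
s=sense();p=camera_params("wrist");R=Ro.from_quat(s['tcp_rot']).as_matrix()
c=-p['R'].T@p['t'];print("cam in tool",R.T@(c-s['ee_pos']),"axes in tool (cols=cam x,y,z)",np.round(R.T@p['R'].T,3));print(np.round(R,3))
S=camera_params("scene");D=camera_params("side")
def go(n,a,b): print(n,*[np.round(v,4) for v in tri([ray(S,a),ray(D,b)])])
go("hinge",(278.7,183.3),(310.8,219.5));go("tip",(280.5,161.5),(267.3,230.2))
def target(X,az):
    a=np.radians(az);T=np.array([[np.cos(a),np.sin(a),0],[np.sin(a),-np.cos(a),0],[0,0,-1]]).T
    T=np.column_stack([[np.cos(a),np.sin(a),0],[np.sin(a),-np.cos(a),0],[0,0,-1]])
    print(R.T@(np.array(X)-s['ee_pos'])*1000,Ro.from_matrix(R.T@T).as_rotvec(degrees=True))
target([0.40,-0.20,0.34],22)
E
```

```text
cam in tool [ 0.07792997  0.00069142 -0.16413409] axes in tool (cols=cam x,y,z) [[-0.001 -0.952 -0.306]
 [ 1.    -0.    -0.001]
 [ 0.001 -0.306  0.952]]
[[ 0.966  0.258  0.   ]
 [ 0.258 -0.966 -0.   ]
 [ 0.     0.    -1.   ]]
hinge [ 0.5448 -0.1361  0.1192] [0.0007 0.0007]
tip [ 0.4442 -0.1881  0.1294] [0.0001 0.0001]
[ 334.90776194 -328.61922022 -131.29579896] [ 5.74755667e-04 -7.64960189e-04 -7.05756051e+00]
```

Request:
{"fn": "send_rows", "kwargs": {
  "commands": "0 0 -60 0 0 0; 41 -34 -72 0 0 -2; 82 -68 -72 0 0 -4; 123 -102 -72 0 0 -5; 164 -136 -72 0 0 -6; 205 -170 -72 0 0 -7; 246 -204 -72 0 0 -8; 287 -238 -72 0 0 -9; 328 -272 -72 0 0 -10; 369 -305 -72 0 0 -11; 410 -339 -72 0 0 -12; 410 -339 -72 0 0 -12; 410 -339 -72 0 0 -12; 410 -339 -72 0 0 -12",
  "fingers": 55,
  "force": 20
}}

```text
time: 2.95
ee_pos: [0.4693, -0.1717, 0.2807]
tcp_rot: [0.973, 0.232, -0.0, 0.0]
wrist_force: [-1.1, 0.4, -0.6]
opening: 0.0551
```

```bash
python3 - <<'E'
from cell import *
import cv2,pickle
s=sense();p=camera_params("wrist");im=get_image("wrist")
pickle.dump((s,p),open("w1.pkl","wb"))
print(s);cv2.imwrite("pics/w1.png",im[:,:,::-1])
for q in ["jar_mouth","tab_hinge","tab_lip","cap_grip"]:
        print(q,[(d['score'],d['point']) for d in mark_of("wrist",q)])
E
```

```text
{'time': 2.95, 'joint_pos': array([-5.08339360e-01, -1.22929877e-01,  1.74868767e+00, -3.59601673e-04,
        1.51589878e+00,  5.93966036e-01]), 'joint_vel': array([-0.00828909, -0.00247311, -0.00157629,  0.00174976, -0.00211545,
        0.00069164]), 'tau': array([ 5.11864275e-01, -3.39854264e+01, -4.00071108e+01,  2.80970859e-02,
        3.75374322e-03, -5.69158598e-03]), 'ee_pos': array([ 0.46929428, -0.17165089,  0.28068582]), 'tcp_rot': array([ 9.72687445e-01,  2.32118722e-01, -1.44943256e-04,  1.10651906e-04]), 'wrist_force': array([-1.06701815,  0.40618456, -0.60222978]), 'moment': array([ 0.00665197,  0.015775  , -0.02477846]), 'opening': 0.05505223382946282}
jar_mouth []
tab_hinge [(0.69, [324.8, 100.0])]
tab_lip [(0.87, [325.3, 199.0])]
cap_grip [(0.85, [323.4, 154.9]), (0.37, [131.0, 72.0]), (0.32, [325.5, 153.0])]
```

View pics/w1.png

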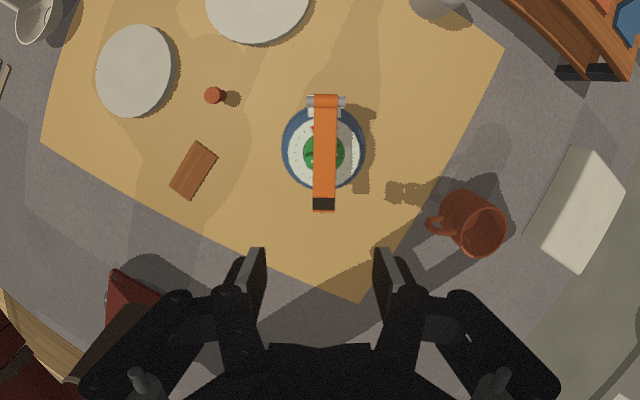

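The wrist picture shows the tab at (324,100)–(323,210), the green cap under it (325,152), the stamp (213,95), the chosen bat (138,72) and the rib (194,172). I'll fit the tab's line and the collar circle next.

```bash
python3 - <<'E'
from h import *
import pickle
s,p=pickle.load(open("w1.pkl","rb"))
im=cv2.imread("pics/w1.png")
hsv=cv2.cvtColor(im,cv2.COLOR_BGR2HSV)
m=cv2.inRange(hsv,(5,150,120),(18,255,255));m[:, :300]=0;m[:,350:]=0;m[:90]=0;m[215:]=0
pts=[]
for r in range(112,196,4):
    c=np.where(m[r])[0]
    L=atz(p,(c.min()-.5,r),0.124,True);Rr=atz(p,(c.max()+.5,r),0.124,True)
    pts.append((L+Rr)/2)
    if r%12==4: print(r,c.min(),c.max(),np.linalg.norm(L-Rr))
pts=np.array(pts)[:,:2]
mu=pts.mean(0);u=np.linalg.svd(pts-mu)[2][0]; u*=np.sign(u[0])
print("dir az",np.degrees(np.arctan2(u[1],u[0])),mu)
tip=atz(p,(323.5,211),0.122,True);hin=atz(p,(325,100),0.124,True)
print("tip",tip,"hinge",hin, "tip along",(tip[:2]-mu)@u,(hin[:2]-mu)@u)
t=mu+u*((tip[:2]-mu)@u+0.118)
print("hinge by tip+118",t,"centre",t-u*0.062,"lip",t-u*0.106)
cv2.imwrite("pics/w1c.png",cv2.resize(im[80:230,250:400],None,fx=4,fy=4,interpolation=cv2.INTER_CUBIC))
# collar circle predicted
for C in [t-u*0.062]:
    q=[proj(p,(C[0]+.043*np.cos(a),C[1]+.043*np.sin(a),.077),True) for a in np.linspace(0,6.28,60)]
    o=im.copy();cv2.polylines(o,[np.int32(np.array(q)*16)],True,(0,0,255),1,shift=4)
    q=[proj(p,(C[0]+.060*np.cos(a),C[1]+.060*np.sin(a),.0),True) for a in np.linspace(0,6.28,60)]
    cv2.polylines(o,[np.int32(np.array(q)*16)],True,(255,0,255),1,shift=4)
    cv2.imwrite("pics/w1o.png",cv2.resize(o[80:230,250:400],None,fx=4,fy=4,interpolation=cv2.INTER_NEAREST))
E
```

```text
112 314 336 0.023535292129041457
124 314 336 0.02365932879860173
136 313 335 0.0238053970131221
148 313 335 0.023979198287957637
160 314 335 0.023128202175458645
172 314 334 0.022282540277647787
184 313 334 0.023588264814010437
dir az 25.83812604296385 [ 0.49573291 -0.16455183]
tip [ 0.43678187 -0.19389135  0.122     ] hinge [ 0.54478333 -0.14058099  0.124     ] tip along -0.06584469042472003 0.05459400582004098
hinge by tip+118 [ 0.5426742  -0.14182097] centre [ 0.48687241 -0.16884244] lip [ 0.44727113 -0.18801897]
```

View pics/w1o.png

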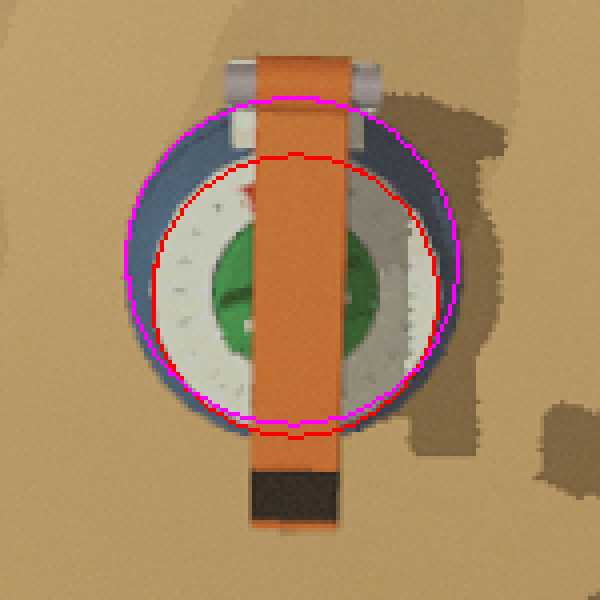

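Request:
{"fn": "send_rows", "kwargs": {
  "commands": "-26 5 30 0 0 0.8; -26 5 70 0 0 0.8; -26 5 110 0 0 0.8; -26 5 145 0 0 0.8; -26 5 165 0 0 0.8; -26 5 177 0 0 0.8; -26 5 177 0 0 0.8"
}}

```text
time: 4.08
ee_pos: [0.4485, -0.1868, 0.1032]
tcp_rot: [0.974, 0.226, -0.0, -0.0]
wrist_force: [-0.3, 0.7, -0.2]
opening: 0.055
```

```bash
python3 - <<'E'
from cell import *
import cv2,pickle
s=sense();print(s['ee_pos'],s['tcp_rot'],s['wrist_force'])
p=camera_params("wrist");im=get_image("wrist")
pickle.dump((s,p),open("w2.pkl","wb"))
cv2.imwrite("pics/w2.png",im[:,:,::-1])
E
```

```text
[ 0.44851183 -0.18678939  0.10319111] [ 9.74130968e-01  2.25983175e-01 -4.82885980e-04 -4.78327500e-04] [-0.29080531  0.65670525 -0.21266266]
```

View pics/w2.png

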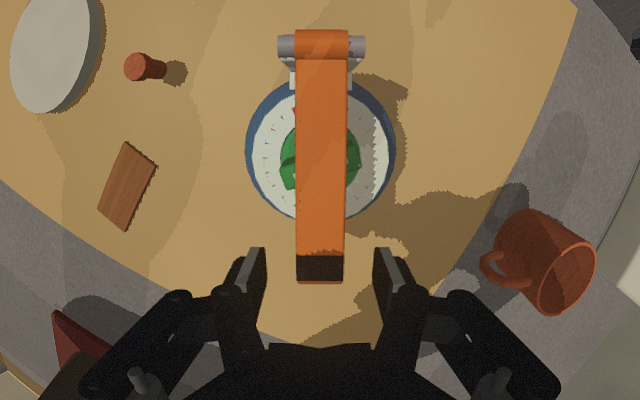

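The tab end (296–344) sits centred between the pads (264 and 377), so I'll close on it.

Request:
{"fn": "send_rows", "kwargs": {
  "commands": "0 0 0 0 0 0; 0 0 0 0 0 0; 0 0 0 0 0 0; 0 0 0 0 0 0",
  "fingers": 16,
  "force": 20
}}

```text
time: 4.62
ee_pos: [0.4493, -0.1868, 0.104]
tcp_rot: [0.974, 0.226, 0.0, 0.0]
wrist_force: [0.1, 1.3, 0.8]
opening: 0.0227
```

Request:
{"fn": "send_rows", "kwargs": {
  "commands": "0.5 0 -10.6 0 0 0; 2.1 0 -21.1 0 0 0; 4.7 0 -31.3 0 0 0; 8.4 0 -41.3 0 0 0; 13 0 -50.8 0 0 0; 18.5 0 -59.9 0 0 0; 18.5 0 -59.9 0 0 0"
}}

```text
time: 5.5
ee_pos: [0.4661, -0.1785, 0.1645]
tcp_rot: [0.974, 0.226, 0.0, 0.0]
wrist_force: [1.3, 1.0, -1.3]
opening: 0.0229
```

Request:
{"fn": "send_rows", "kwargs": {
  "commands": "9.9 0 -12.4 0 0 0; 21.6 0 -23.1 0 0 0; 34.8 0 -32 0 0 0; 49.1 0 -38.9 0 0 0; 64.3 0 -43.5 0 0 0; 80 0 -45.8 0 0 0; 95.9 0 -45.8 0 0 0; 111.6 0 -43.3 0 0 0; 126.7 0 -38.6 0 0 0; 141 0 -31.6 0 0 0; 154.1 0 -22.6 0 0 0; 165.7 0 -11.7 0 0 0; 165.7 0 -11.7 0 0 0"
}}

```text
time: 7.12
ee_pos: [0.6197, -0.1043, 0.1783]
tcp_rot: [0.974, 0.227, 0.005, 0.001]
wrist_force: [8.6, 1.6, 8.3]
opening: 0.0223
```

Request:
{"fn": "send_rows", "kwargs": {
  "commands": "3 0 -3 0 0 0; 3 0 -3 0 0 0; 3 0 -3 0 0 0; 3 0 -3 0 0 0",
  "fingers": 50
}}

```text
time: 7.62
ee_pos: [0.6166, -0.1043, 0.1777]
tcp_rot: [0.974, 0.226, -0.001, -0.0]
wrist_force: [-0.5, 0.2, 0.3]
opening: 0.0496
```

```bash
python3 - <<'E'
from cell import *
from h import *
s=sense();print(s['ee_pos'],s['wrist_force'])
im=get_image("side");cv2.imwrite("pics/s2.png",cv2.resize(im[180:300,220:380,::-1],None,fx=5,fy=5,interpolation=cv2.INTER_CUBIC))
im=get_image("scene");cv2.imwrite("pics/sc2.png",cv2.resize(im[130:250,220:380,::-1],None,fx=5,fy=5,interpolation=cv2.INTER_CUBIC))
E
```

```text
[ 0.61655149 -0.10431887  0.17769755] [-0.45464037  0.18484349  0.34860539]
```

View pics/s2.png

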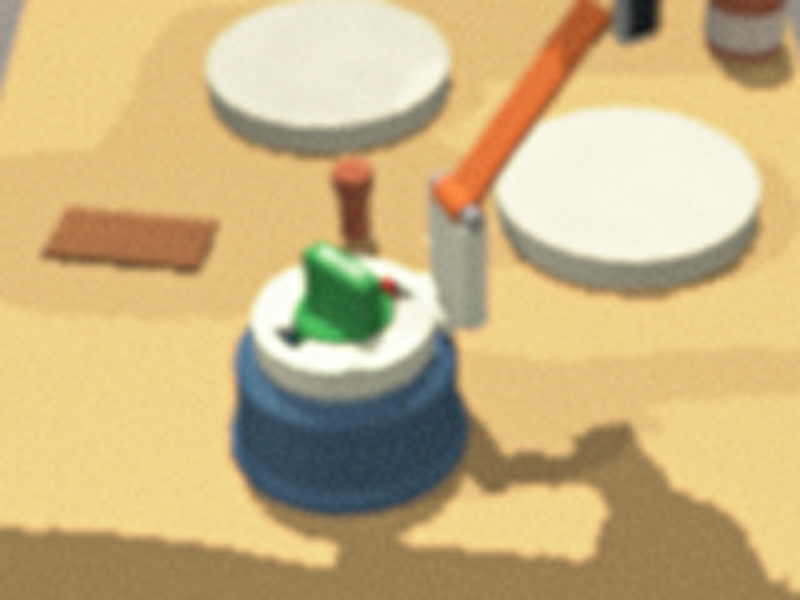

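View pics/sc2.png

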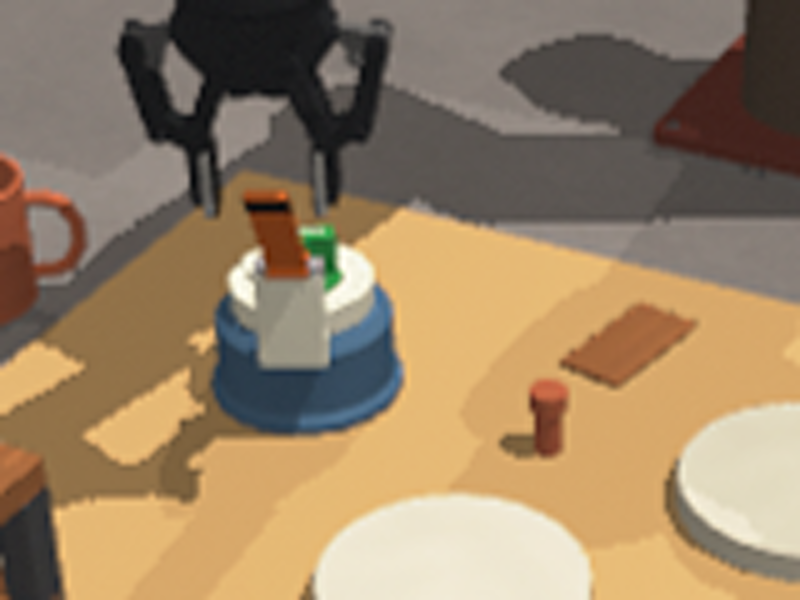

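The side view shows the tab leaned well back and released, ending near (600,5) in the crop. It may be short of its stop, so I'll press it on down with the fingers closed.

Request:
{"fn": "send_rows", "kwargs": {
  "commands": "0 0 -30 0 0 0; 0 0 -60 0 0 0; -25 0 -60 0 0 0; -25 0 -60 0 0 0; -25 0 -45 0 0 0; -25 0 -30 0 0 0; -25 0 -18 0 0 0; -25 0 -12 0 0 0; -25 0 -12 0 0 0",
  "fingers": 0
}}

```text
time: 8.85
ee_pos: [0.5943, -0.1152, 0.1894]
tcp_rot: [0.974, 0.226, -0.001, -0.0]
wrist_force: [-0.2, 0.0, -0.1]
opening: 0.0003
```

Request:
{"fn": "send_rows", "kwargs": {
  "commands": "0 0 4 0 0 0; 0 0 8 0 0 0; 0 0 8 0 0 0"
}}

```text
time: 9.22
ee_pos: [0.5944, -0.1153, 0.182]
tcp_rot: [0.974, 0.226, -0.0, -0.0]
wrist_force: [0.7, 0.2, -0.4]
opening: 0.0001
```

Request:
{"fn": "send_rows", "kwargs": {
  "commands": "0 0 3 0 0 0; 0 0 6 0 0 0; 0 0 6 0 0 0"
}}

```text
time: 9.6
ee_pos: [0.5944, -0.1153, 0.176]
tcp_rot: [0.974, 0.226, -0.0, -0.0]
wrist_force: [0.6, -0.3, 0.4]
opening: -0.0001
```

Request:
{"fn": "send_rows", "kwargs": {
  "commands": "0 0 2 0 0 0; 0 0 4 0 0 0; 0 0 4 0 0 0"
}}

```text
time: 9.98
ee_pos: [0.5944, -0.1154, 0.1721]
tcp_rot: [0.974, 0.226, -0.0, -0.0]
wrist_force: [0.1, 0.3, -0.1]
opening: -0.0002
```

```bash
python3 - <<'E'
from cell import *
from h import *
s=sense();print(s['ee_pos'],s['wrist_force'])
im=get_image("side");cv2.imwrite("pics/s3.png",cv2.resize(im[160:280,240:400,::-1],None,fx=5,fy=5,interpolation=cv2.INTER_CUBIC))
E
```

```text
[ 0.59444453 -0.11536101  0.17206387] [ 0.14270444  0.34863179 -0.06765136]
```

View pics/s3.png

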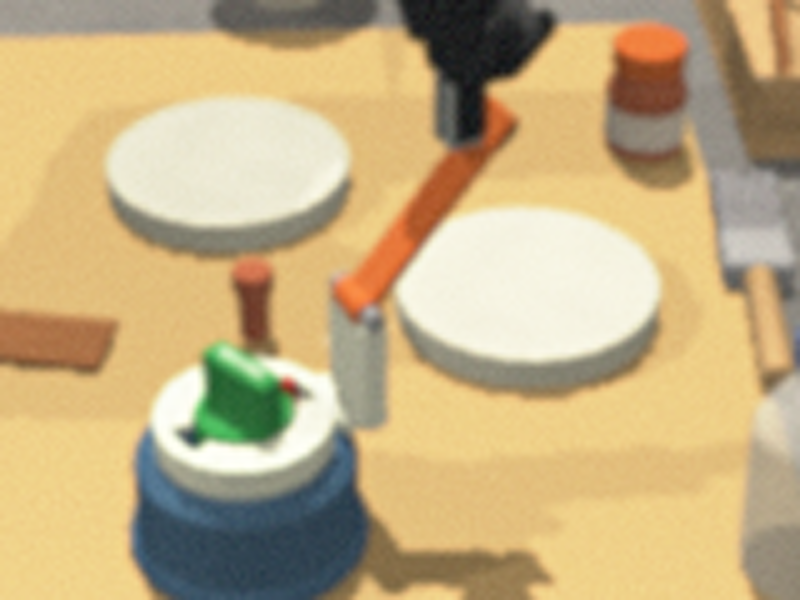

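```bash
python3 - <<'E'
from cell import *
from h import *
D=camera_params("side");u=np.array([.899,.438,0]);n=np.array([-.438,.899,0]);C=np.array([.4877,-.1684,0])
def pl(uv):
    c,d=ray(D,uv);X=c+d*(((C-c)@n)/(d@n));return X,(X-C)@u
a=pl((340.3,182.0));b=pl((310.8,219.));print(a,b,np.degrees(np.arctan2(a[0][2]-b[0][2],a[1]-b[1])),np.hypot(a[0][2]-b[0][2],a[1]-b[1]))
print(pl((332,187)))
E
```

```text
(array([ 0.61758071, -0.10512108,  0.2035165 ]), np.float64(0.14447893145599078)) (array([ 0.54524259, -0.14036479,  0.12315563]), np.float64(0.06401021502928632)) 44.961577979007345 0.11372371362057086
(array([ 0.59716819, -0.11506622,  0.19627146]), np.float64(0.12177209538823647))
```

```bash
python3 - <<'E'
from cell import *
from h import *
D=camera_params("side");S=camera_params("scene");s=sense();print(s['time'])
q=proj(D,s['ee_pos']);print(q,(q-[240,160])*5)
im=get_image("side");cv2.imwrite("pics/s4.png",cv2.resize(im[160:280,240:400,::-1],None,fx=5,fy=5,interpolation=cv2.INTER_CUBIC))
im=get_image("scene");print(proj(S,s['ee_pos']));cv2.imwrite("pics/sc4.png",cv2.resize(im[110:230,220:380,::-1],None,fx=5,fy=5,interpolation=cv2.INTER_CUBIC))
im=get_image("wrist");cv2.imwrite("pics/w4.png",im[:,:,::-1])
E
```

```text
10.025
[330.75494975 195.6808843 ] [453.77474873 178.40442148]
[274.63591594 176.89601385]
```

View pics/sc4.png

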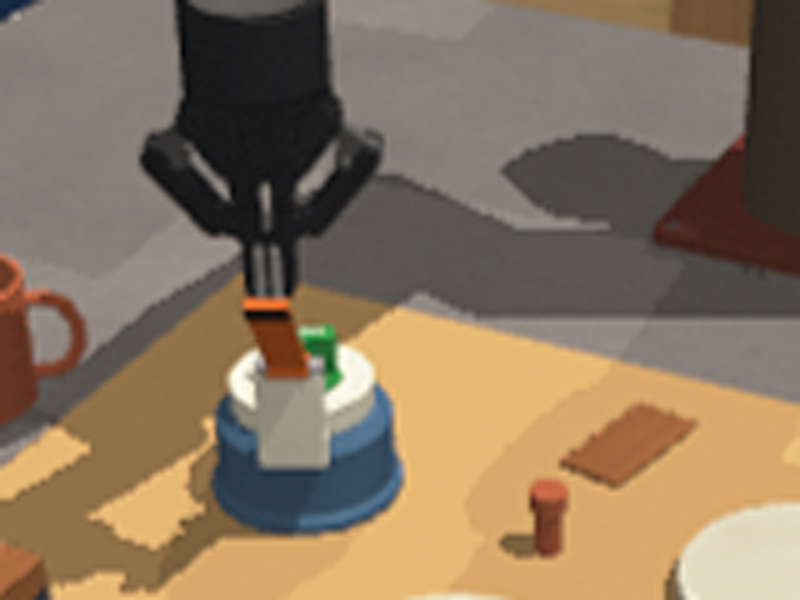

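View pics/w4.png

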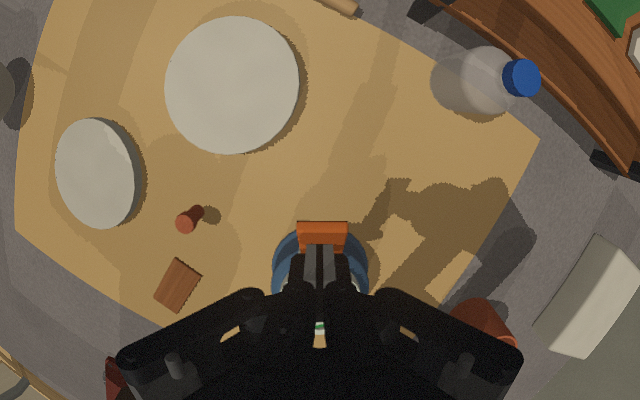

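View pics/s4.png

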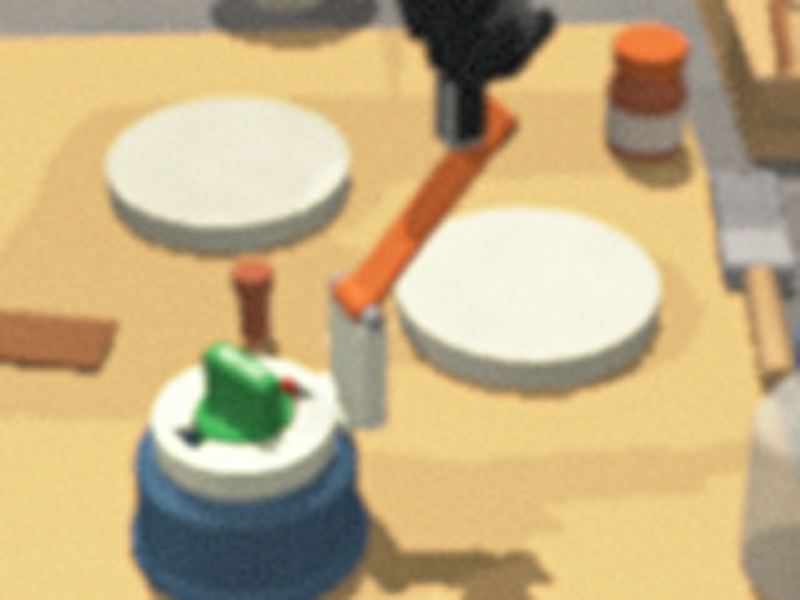

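```bash
python3 - <<'E'
from cell import *
from h import *
p=camera_params("wrist");s=sense();S=camera_params("scene");D=camera_params("side")
print("tcp in wrist",proj(p,s['ee_pos'],True))
u=np.array([.899,.438,0]);n=np.array([-.438,.899,0]);C=np.array([.4877,-.1684,0])
for el in (30,37,45,50):
    e=np.radians(el)
    for l in (-.012,.012):
        X=C+u*(.062+.118*np.cos(e))+n*l+[0,0,.121+.118*np.sin(e)]
        print(el,l,'wrist',np.round(proj(p,X,True)),'scene',np.round((proj(S,X)-[220,110])*5),'side',np.round((proj(D,X)-[240,160])*5))
E
```

```text
tcp in wrist [318.42944102 240.55879807]
30 -0.012 wrist [344. 168.] scene [240. 365.] side [548. 153.]
30 0.012 wrist [297. 168.] scene [286. 365.] side [522. 130.]
37 -0.012 wrist [345. 189.] scene [240. 337.] side [535. 136.]
37 0.012 wrist [296. 189.] scene [286. 337.] side [509. 113.]
45 -0.012 wrist [346. 219.] scene [240. 306.] side [516. 119.]
45 0.012 wrist [294. 219.] scene [286. 306.] side [490.  97.]
50 -0.012 wrist [347. 241.] scene [241. 287.] side [503. 111.]
50 0.012 wrist [293. 240.] scene [286. 287.] side [477.  88.]
```

```bash
python3 - <<'E'
from cell import *
from h import *
from scipy.spatial.transform import Rotation as Ro
p=camera_params("wrist");s=sense();S=camera_params("scene");D=camera_params("side")
R=Ro.from_quat(s['tcp_rot']).as_matrix()
for dx in (-11,0,11):
  for dz in (0,-10,-20,-30):
    X=s['ee_pos']+R@(np.array([dx,0,dz])/1000);print(dx,dz,np.round(proj(p,X,True)),np.round((proj(D,X)-[240,160])*5))
im=cv2.imread("pics/w4.png");cv2.imwrite("pics/w4c.png",cv2.resize(im[200:320,250:390],None,fx=5,fy=5,interpolation=cv2.INTER_CUBIC))
E
```

```text
-11 0 [318. 257.] [434. 184.]
-11 -10 [318. 265.] [434. 167.]
-11 -20 [318. 274.] [434. 149.]
-11 -30 [318. 285.] [434. 131.]
0 0 [318. 241.] [454. 178.]
0 -10 [318. 248.] [454. 161.]
0 -20 [318. 257.] [454. 143.]
0 -30 [318. 266.] [455. 125.]
11 0 [318. 223.] [474. 172.]
11 -10 [318. 230.] [474. 155.]
11 -20 [318. 238.] [474. 137.]
11 -30 [318. 247.] [475. 119.]
```

View pics/w4c.png

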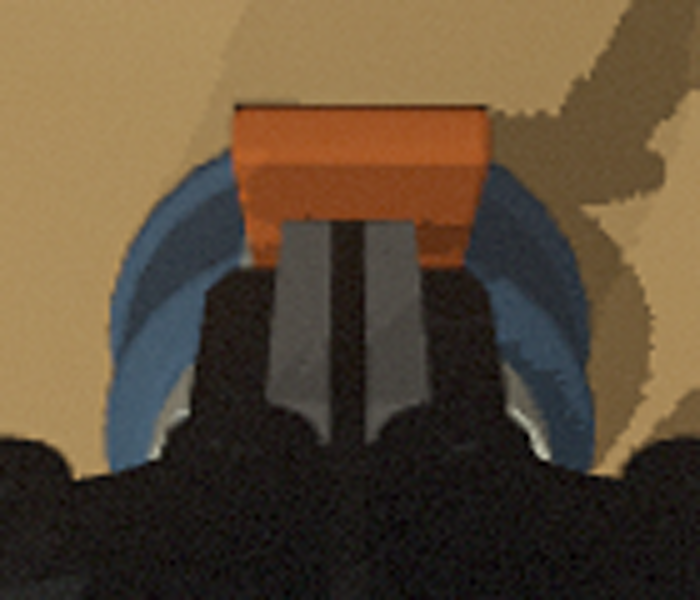

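```bash
python3 - <<'E'
from cell import *
from h import *
S=camera_params("scene");D=camera_params("side")
u=np.array([.899,.438,0]);n=np.array([-.438,.899,0])
for l in (-.025,.025,-.03,.03):
  for dz in (0,.01,.02,.03):
    X=np.array([.61655,-.10432,.1777+dz])+n*l;print(l,dz,np.round((proj(S,X)-[220,130])*5),np.round((proj(D,X)-[220,180])*5))
X=np.array([.161,-.603,.2075]);
for l in(-.0425,.0425):
  for dz in (0,.013,.03): print(l,dz,proj(S,X+np.array([.258,-.966,0])*l+[0,0,dz]))
E
python3 -c "
import cv2
im=cv2.imread('pics/scene0.png');cv2.imwrite('pics/sc0f.png',cv2.resize(im[0:110,170:270],None,fx=5,fy=5,interpolation=cv2.INTER_CUBIC))"
```

```text
-0.025 0 [221. 249.] [625.  80.]
-0.025 0.01 [220. 232.] [626.  62.]
-0.025 0.02 [219. 216.] [626.  44.]
-0.025 0.03 [217. 199.] [627.  26.]
0.025 0 [316. 249.] [572.  31.]
0.025 0.01 [315. 232.] [572.  14.]
0.025 0.02 [314. 216.] [573.  -4.]
0.025 0.03 [313. 199.] [573. -21.]
-0.03 0 [212. 249.] [631.  85.]
-0.03 0.01 [211. 232.] [631.  67.]
-0.03 0.02 [209. 216.] [632.  49.]
-0.03 0.03 [208. 199.] [632.  30.]
0.03 0 [325. 249.] [567.  27.]
0.03 0.01 [324. 232.] [567.   9.]
0.03 0.02 [324. 216.] [567.  -8.]
0.03 0.03 [323. 199.] [568. -26.]
-0.0425 0 [233.19148275  88.80688206]
-0.0425 0.013 [232.79772134  85.4057069 ]
-0.0425 0.03 [232.27763199  80.91335476]
0.0425 0 [211.88434521  87.42110675]
0.0425 0.013 [211.40253783  84.04298859]
0.0425 0.03 [210.76620955  79.58147106]
```

View pics/sc0f.png

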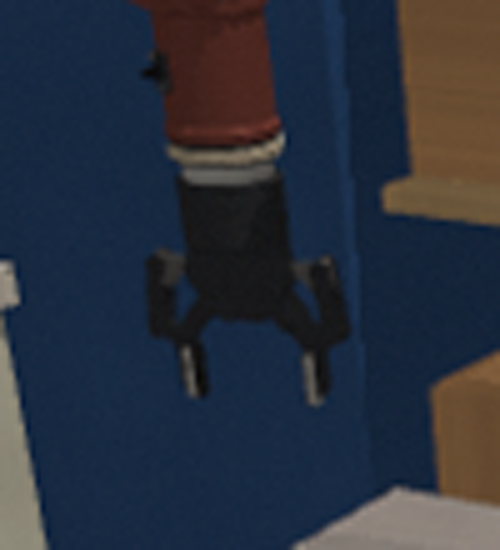

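Request:
{"fn": "send_rows", "kwargs": {
  "commands": "0 0 3 0 0 0; 0 0 6 0 0 0; 0 0 6 0 0 0"
}}

```text
time: 10.55
ee_pos: [0.5943, -0.1153, 0.1658]
tcp_rot: [0.974, 0.226, -0.0, -0.0]
wrist_force: [-0.1, 0.6, -0.0]
opening: 0.0001
```

Request:
{"fn": "send_rows", "kwargs": {
  "commands": "0 0 3 0 0 0; 0 0 6 0 0 0; 0 0 6 0 0 0"
}}

```text
time: 10.92
ee_pos: [0.5943, -0.1153, 0.1598]
tcp_rot: [0.974, 0.226, -0.0, -0.0]
wrist_force: [-0.4, -0.1, -0.2]
opening: 0.0001
```

Request:
{"fn": "send_rows", "kwargs": {
  "commands": "0 0 2 0 0 0; 0 0 4 0 0 0; 0 0 4 0 0 0"
}}

```text
time: 11.3
ee_pos: [0.5945, -0.1154, 0.1561]
tcp_rot: [0.974, 0.226, -0.0, -0.0]
wrist_force: [-0.1, -0.2, -0.0]
opening: -0.0001
```

```bash
python3 - <<'E'
from cell import *
from h import *
s=sense();print(s['ee_pos'],s['wrist_force'])
im=get_image("side");cv2.imwrite("pics/s5.png",cv2.resize(im[160:280,240:400,::-1],None,fx=5,fy=5,interpolation=cv2.INTER_CUBIC))
E
```

```text
[ 0.59447127 -0.1153741   0.15607355] [-0.05919035 -0.2249557  -0.01559222]
```

View pics/s5.png

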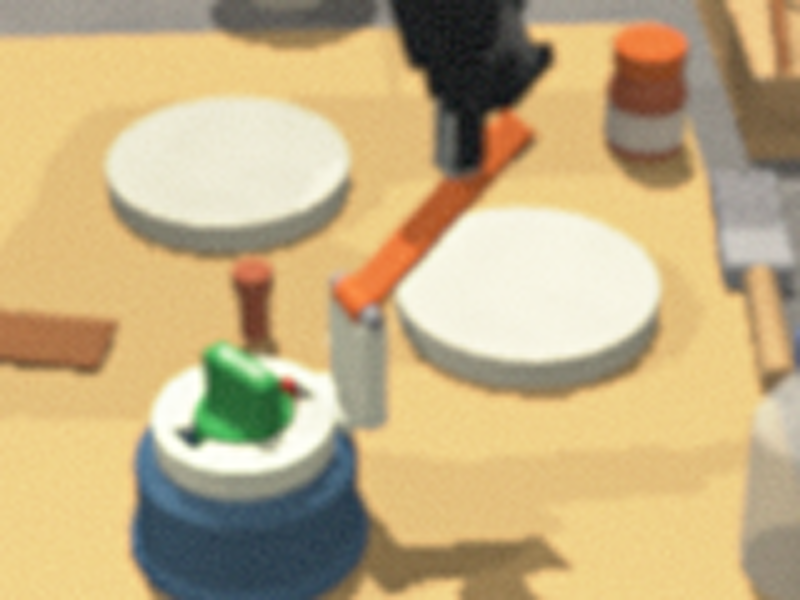

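Request:
{"fn": "send_rows", "kwargs": {
  "commands": "0 0 1 0 0 0; 0 0 2 0 0 0; 0 0 2 0 0 0"
}}

```text
time: 11.72
ee_pos: [0.5946, -0.1154, 0.1543]
tcp_rot: [0.974, 0.226, -0.0, 0.0]
wrist_force: [0.1, 0.1, 0.3]
opening: 0.0001
```

Request:
{"fn": "send_rows", "kwargs": {
  "commands": "0 0 1 0 0 0; 0 0 2 0 0 0; 0 0 2 0 0 0"
}}

```text
time: 12.1
ee_pos: [0.5945, -0.1154, 0.1521]
tcp_rot: [0.974, 0.226, -0.0, -0.0]
wrist_force: [-0.7, 0.5, 0.7]
opening: 0.0001
```

Request:
{"fn": "send_rows", "kwargs": {
  "commands": "0 0 1 0 0 0; 0 0 2 0 0 0; 0 0 2 0 0 0"
}}

```text
time: 12.48
ee_pos: [0.5945, -0.1154, 0.1502]
tcp_rot: [0.974, 0.226, -0.0, -0.0]
wrist_force: [0.7, -0.1, 0.8]
opening: 0.0003
```

Request:
{"fn": "send_rows", "kwargs": {
  "commands": "0 0 1 0 0 0; 0 0 2 0 0 0; 0 0 2 0 0 0"
}}

```text
time: 12.85
ee_pos: [0.5948, -0.1154, 0.1498]
tcp_rot: [0.974, 0.226, 0.0, 0.0]
wrist_force: [-2.7, 0.4, 8.1]
opening: 0.0001
```

Force rose to 8 N at TCP z 0.150, so the tab is on its stop. Also, the pictures and this contact both put the real finger tips about 20 mm short of the reported TCP. Next I'll lift clear, turn across the bar and look at the cap.

Request:
{"fn": "send_rows", "kwargs": {
  "commands": "-10 0 -40 0 0 0; -25 0 -80 0 0 0; -60 0 -100 0 0 10; -90 0 -100 0 0 20; -119 0 -100 0 0 30; -119 0 -100 0 0 40; -119 0 -100 0 0 50; -119 0 -100 0 0 60; -119 0 -100 0 0 70; -119 0 -100 0 0 70; -119 0 -100 0 0 70",
  "fingers": 40
}}

```text
time: 14.22
ee_pos: [0.4877, -0.1677, 0.2481]
tcp_rot: [0.928, -0.372, -0.0, -0.0]
wrist_force: [-0.7, -0.1, 0.3]
opening: 0.04
```

```bash
python3 - <<'E'
from cell import *
import cv2,pickle
s=sense();p=camera_params("wrist");im=get_image("wrist")
pickle.dump((s,p),open("w6.pkl","wb"))
print(s['ee_pos'],s['tcp_rot'],s['joint_pos']);cv2.imwrite("pics/w6.png",im[:,:,::-1])
for q in ["jar_mouth","cap_grip"]:
        print(q,[(d['score'],d['point']) for d in mark_of("wrist",q)])
E
```

```text
[ 0.48767286 -0.16773494  0.24814553] [ 9.28279669e-01 -3.71882825e-01 -1.39505828e-04 -2.40652254e-05] [-4.84294720e-01 -6.76036093e-02  1.75751579e+00  1.92507747e-05
  1.45196295e+00  1.84857232e+00]
jar_mouth [(0.32, [76.2, 206.8])]
cap_grip [(0.92, [320.8, 178.2])]
```

View pics/w6.png

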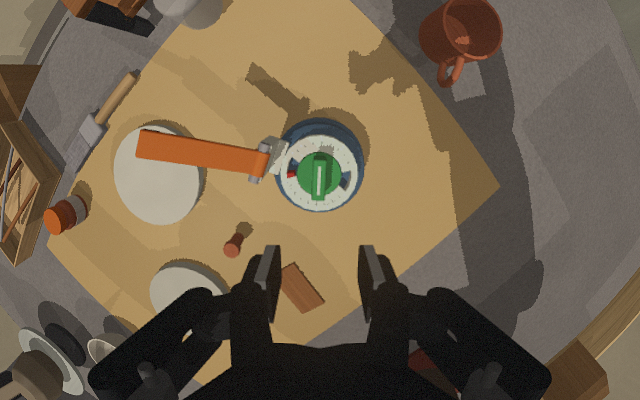

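```bash
python3 - <<'E'
import cv2
im=cv2.imread("pics/w6.png");cv2.imwrite("pics/w6c.png",cv2.resize(im[110:220,265:375],None,fx=7,fy=5.4*7/5.4,interpolation=cv2.INTER_CUBIC)[:600*2])
E
python3 -c "
import cv2;im=cv2.imread('pics/w6c.png');print(im.shape);cv2.imwrite('pics/w6c.png',im[30:630])"
```

```text
(770, 770, 3)
```

View pics/w6c.png

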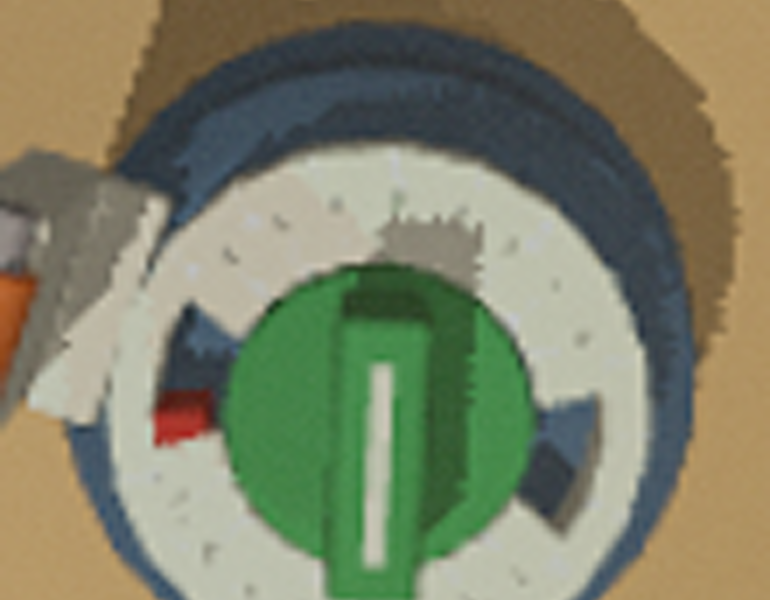

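The close crop shows the bar upright, the two openings at left and right, and the red stop at the lower end of the left one. I'll rectify this onto the collar plane to get the angles.

```bash
cat > rect.py <<'E'
from h import *
import pickle,sys
def rect(name,pk,z,c,span=.06,sc=5000):
    s,p=pickle.load(open(pk,"rb"));im=cv2.imread(name)
    N=int(2*span*sc)
    mx=np.zeros((N,N),np.float32);my=mx.copy()
    for i in range(N):
        for j in range(N):
            # up = +y world, right=+x world
            q=proj(p,(c[0]+(j-N/2)/sc,c[1]-(i-N/2)/sc,z),True);mx[i,j],my[i,j]=q
    return cv2.remap(im,mx,my,cv2.INTER_CUBIC)
E
python3 - <<'E'
from rect import *
c=(.4877,-.1684)
a=rect("pics/w6.png","w6.pkl",.077,c);cv2.imwrite("pics/r77.png",a)
b=rect("pics/w6.png","w6.pkl",.107,c);cv2.imwrite("pics/r107.png",b)
for im,z in((a,77),(b,107)):
    hsv=cv2.cvtColor(im,cv2.COLOR_BGR2HSV)
    if z==77:
        m=cv2.inRange(hsv,(0,0,100),(60,80,255))+cv2.inRange(hsv,(45,80,30),(85,255,255))
        m=cv2.morphologyEx(m,cv2.MORPH_OPEN,np.ones((9,9)))
        cv2.imwrite("pics/m77.png",m)
        mr=cv2.inRange(hsv,(0,150,100),(4,255,255))+cv2.inRange(hsv,(172,150,100),(180,255,255))
        ys,xs=np.where(mr);d=np.array([(xs.mean()-300)/5,(300-ys.mean())/5]);print("red mm",d,np.degrees(np.arctan2(d[1],d[0])))
        mg=cv2.inRange(hsv,(45,80,30),(85,255,255));
        cs,_=cv2.findContours(mg,0,2);k=max(cs,key=cv2.contourArea);print("green bbox",cv2.boundingRect(k))
E
```

```text
red mm [22.20597015 23.08457711] 46.11136121041183
green bbox (176, 171, 252, 253)
```

View pics/r77.png

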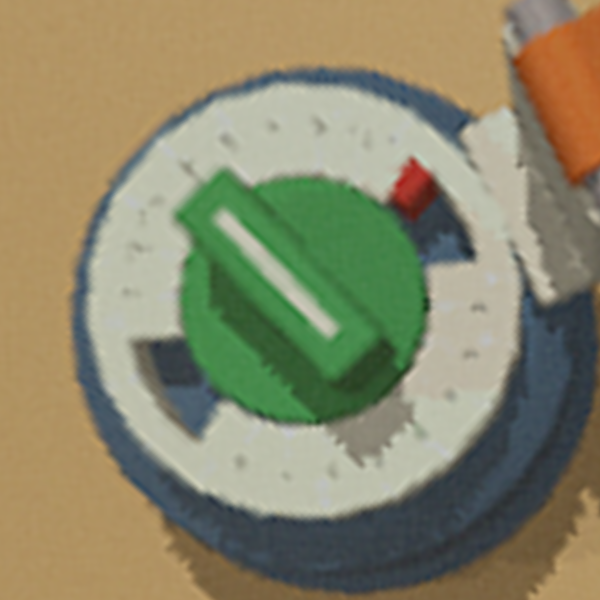

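View pics/r107.png

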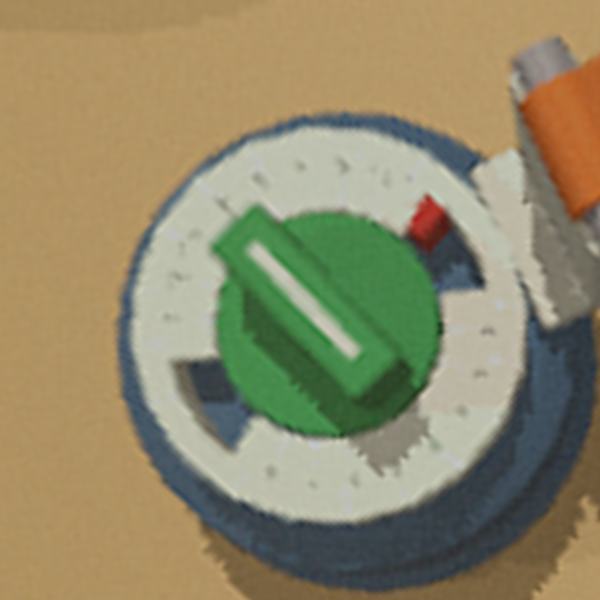

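Rectified estimates:

| Item | Estimate |
|---|---|
| Collar centre | (0.4884, −0.1688) |
| Bar centre | about (0.489–0.490, −0.169) |
| Bar azimuth | −46°, which is 108° from jar x and within 100–125° |
| Turn to the stop | about 75° |

I'll descend partway and check the finger height.

Request:
{"fn": "send_rows", "kwargs": {
  "commands": "1.6 0 40 0 0 2.3; 1.6 0 80 0 0 2.3; 1.6 0 110 0 0 2.3; 1.6 0 130 0 0 2.3; 1.6 0 140 0 0 2.3; 1.6 0 140 0 0 2.3",
  "fingers": 32
}}

```text
time: 15.12
ee_pos: [0.4886, -0.1688, 0.108]
tcp_rot: [0.92, -0.392, -0.001, -0.0]
wrist_force: [-0.5, -0.3, 0.3]
opening: 0.0316
```

```bash
python3 - <<'E'
from cell import *
from h import *
import pickle
s=sense();p=camera_params("wrist");im=get_image("wrist")[:,:,::-1]
pickle.dump((s,p),open("w7.pkl","wb"));cv2.imwrite("pics/w7.png",im);cv2.imwrite("pics/w7c.png",cv2.resize(im[160:310,220:420],None,fx=4,fy=4,interpolation=cv2.INTER_CUBIC))
print(s['ee_pos'],s['tcp_rot'],s['wrist_force'],s['moment'])
im=get_image("side");cv2.imwrite("pics/s7.png",cv2.resize(im[180:300,220:380,::-1],None,fx=5,fy=5,interpolation=cv2.INTER_CUBIC))
E
```

```text
[ 0.488616   -0.16878073  0.1079524 ] [ 9.20059119e-01 -3.91779202e-01 -5.23121128e-04 -2.97944645e-05] [-0.51957195 -0.27694715  0.34038128] [0.00287973 0.02885695 0.04073961]
```

View pics/w7c.png

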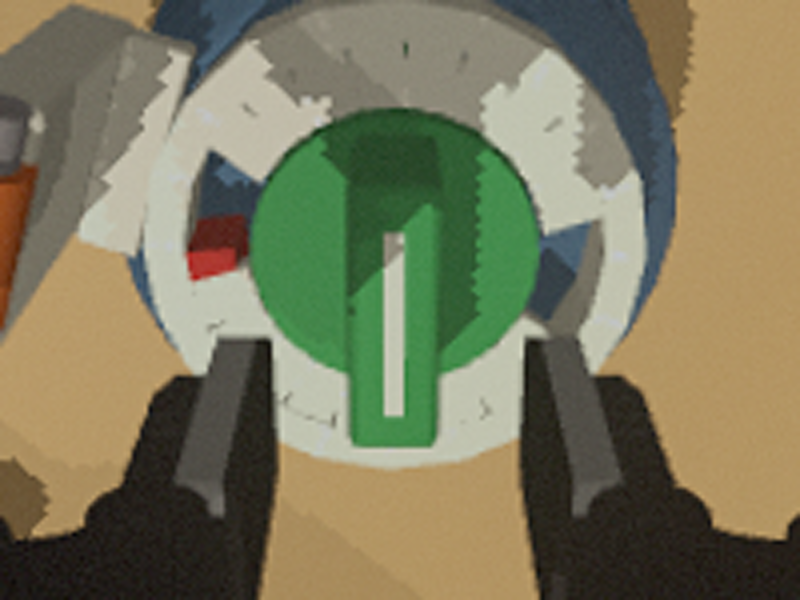

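View pics/s7.png

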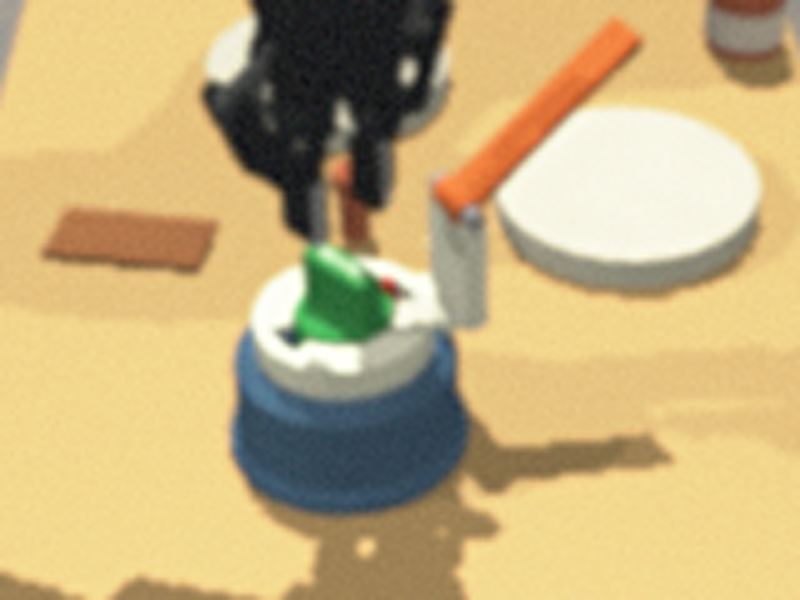

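```bash
python3 - <<'E'
from h import *
import pickle
from scipy.spatial.transform import Rotation as Ro
s,p=pickle.load(open("w7.pkl","rb"));R=Ro.from_quat(s['tcp_rot']).as_matrix()
print("az",np.degrees(np.arctan2(R[1,0],R[0,0])))
for nm,z,pts in (("bartop",.107,[(394.5,446),(394.5,175),(394.5,182),(350,350),(440,350),(352,440),(438,440)]),("hub",.079,[(394,108),(250,240),(540,240)]),("strip",.107,[(394,234),(394,416)])):
    for c in pts:
        uv=(220+(c[0]+.5)/4-.5,160+(c[1]+.5)/4-.5)
        X=atz(p,uv,z,True);print(nm,c,np.round(R.T@(X-s['ee_pos'])*1000,1))
im=cv2.imread("pics/w7.png")
cv2.imwrite("pics/w7d.png",cv2.resize(cv2.convertScaleAbs(im[180:280,290:350],alpha=1.8),None,fx=6,fy=6,interpolation=cv2.INTER_CUBIC))
E
```

```text
az -46.13052063594769
bartop (394.5, 446) [-20.7   0.1   1. ]
bartop (394.5, 175) [23.5  0.1  0.9]
bartop (394.5, 182) [22.4  0.1  0.9]
bartop (350, 350) [-4.  -6.5  1. ]
bartop (440, 350) [-4.   6.9  1. ]
bartop (352, 440) [-19.6  -6.5   1. ]
bartop (438, 440) [-19.6   6.8   1. ]
hub (394, 108) [25.5 -0.  28.9]
hub (250, 240) [  2.5 -24.3  28.9]
hub (540, 240) [ 2.5 24.5 29. ]
strip (394, 234) [14.6  0.1  0.9]
strip (394, 416) [-15.3   0.    1. ]
```

View pics/w7d.png

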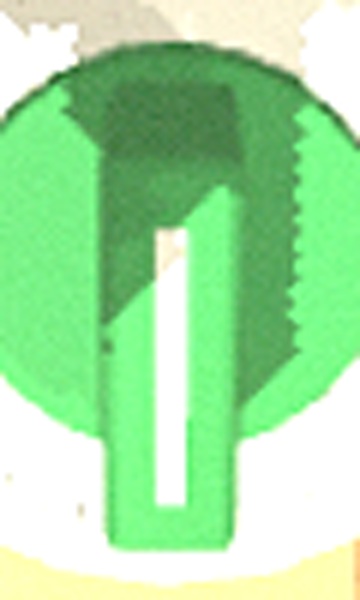

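```bash
python3 - <<'E'
from h import *
import pickle
from scipy.spatial.transform import Rotation as Ro
s,p=pickle.load(open("w7.pkl","rb"));R=Ro.from_quat(s['tcp_rot']).as_matrix()
for c,l in(((273,340),-.0158),((522,340),.0158)):
    uv=(220+(c[0]+.5)/4-.5,160+(c[1]+.5)/4-.5)
    o,d=ray(p,uv,True);o=R.T@(o-s['ee_pos']);d=R.T@d
    print((o+d*(l-o[1])/d[1])*1000)
E
```

```text
[  6.89660461 -15.8        -17.95155774]
[ 11.92516547  15.8        -28.201879  ]
```

Request:
{"fn": "send_rows", "kwargs": {
  "commands": "0.5 0 10 0 0 0; 0.5 0 20 0 0 0; 0.5 0 28 0 0 0; 0.5 0 28 0 0 0",
  "fingers": 26
}}

```text
time: 15.72
ee_pos: [0.4884, -0.1689, 0.0791]
tcp_rot: [0.92, -0.392, -0.001, -0.0]
wrist_force: [0.5, -0.2, 0.5]
opening: 0.0262
```

```bash
cat > look.py <<'E'
from cell import *
from h import *
import pickle,sys
n=sys.argv[1]
s=sense();p=camera_params("wrist");im=get_image("wrist")[:,:,::-1]
pickle.dump((s,p),open(n+".pkl","wb"));cv2.imwrite(f"pics/w{n}.png",im);cv2.imwrite(f"pics/w{n}c.png",cv2.resize(im[160:310,220:420],None,fx=4,fy=4,interpolation=cv2.INTER_CUBIC))
print(s['ee_pos'],s['tcp_rot'],s['wrist_force'],s['moment'],s['opening'])
im=get_image("side");cv2.imwrite(f"pics/s{n}.png",cv2.resize(im[180:300,220:380,::-1],None,fx=5,fy=5,interpolation=cv2.INTER_CUBIC))
E
python3 look.py 8
```

```text
[ 0.48844484 -0.1688536   0.07913639] [ 9.19969554e-01 -3.91988367e-01 -1.06434577e-03 -8.57181185e-05] [ 0.5270469  -0.24641164  0.46832704] [ 0.01754277 -0.01078467  0.00426541] 0.026152651830975687
```

View pics/w8c.png

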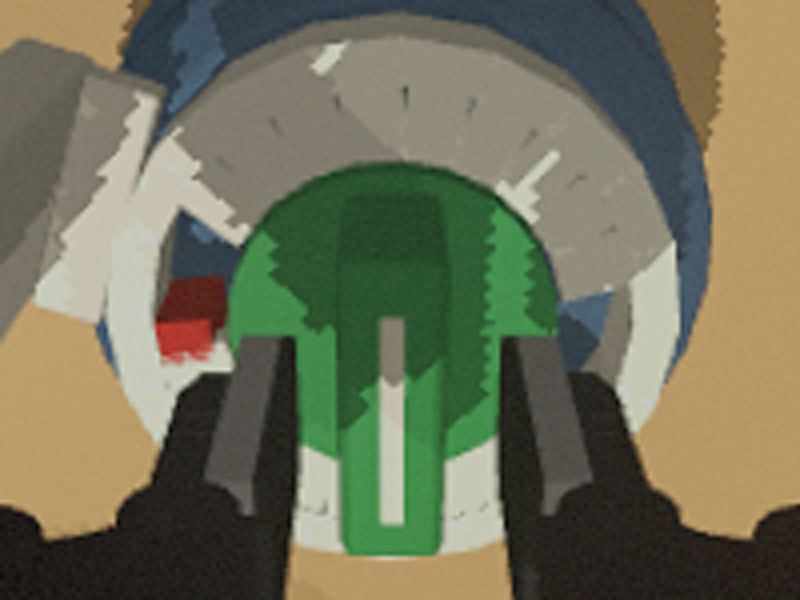

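View pics/s8.png

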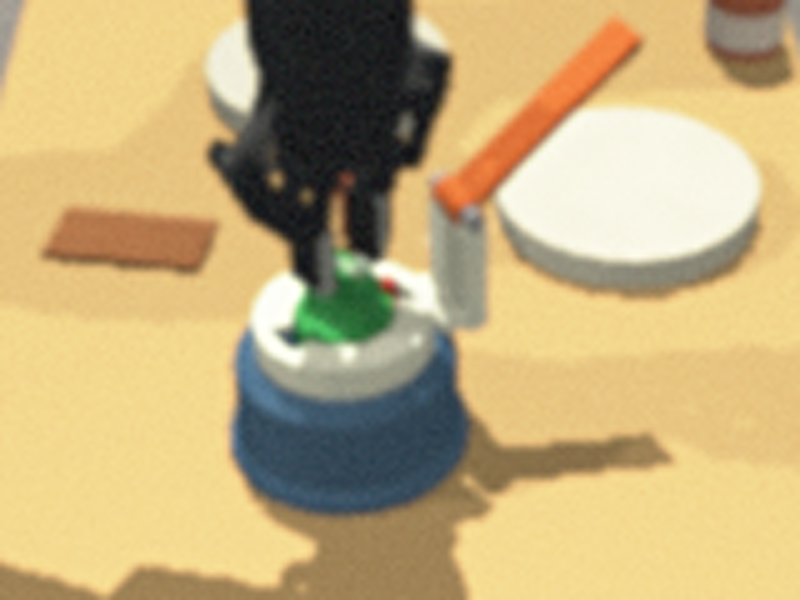

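Request:
{"fn": "send_rows", "kwargs": {
  "commands": "0.3 -0.6 5 0 0 0; 0.3 -0.6 11 0 0 0; 0.3 -0.6 11 0 0 0",
  "fingers": 22
}}

```text
time: 16.2
ee_pos: [0.4893, -0.1688, 0.0685]
tcp_rot: [0.92, -0.392, -0.001, -0.0]
wrist_force: [-0.0, -0.0, -0.1]
opening: 0.0218
```

```bash
python3 look.py 9; python3 - <<'E'
import cv2,numpy as np
im=cv2.imread('pics/w9.png').astype(int)
for r in (256,262,270,280,285,290):
    print(r,[tuple(im[r,c]) and f"{c}:{im[r,c][0]},{im[r,c][1]},{im[r,c][2]}" for c in range(286,352,2)])
E
```

```text
[ 0.48934436 -0.16880113  0.06854888] [ 9.19967073e-01 -3.91995046e-01 -6.82417112e-04 -5.66219788e-05] [-0.00042438 -0.0174948  -0.06247421] [0.04813671 0.06189707 0.03839714] 0.021819012757087586
256 ['286:75,81,83', '288:76,81,82', '290:77,82,84', '292:39,43,47', '294:29,40,37', '296:23,28,30', '298:40,66,41', '300:49,96,47', '302:77,143,66', '304:46,88,41', '306:44,82,41', '308:40,81,39', '310:42,83,36', '312:46,87,43', '314:45,86,41', '316:91,114,105', '318:110,128,130', '320:110,126,129', '322:83,108,94', '324:44,86,42', '326:48,88,46', '328:46,85,41', '330:48,85,43', '332:34,74,33', '334:46,86,41', '336:50,97,47', '338:51,97,45', '340:46,70,40', '342:26,29,32', '344:30,34,35', '346:28,38,36', '348:75,82,83', '350:72,78,81']
262 ['286:71,77,78', '288:75,81,81', '290:71,79,80', '292:30,33,33', '294:26,36,31', '296:29,33,35', '298:42,77,44', '300:75,139,67', '302:75,139,65', '304:58,110,51', '306:49,84,43', '308:42,86,42', '310:46,85,40', '312:48,88,42', '314:42,83,38', '316:94,116,105', '318:111,126,130', '320:112,127,132', '322:82,109,93', '324:46,85,43', '326:47,86,42', '328:4
[... 1754 characters left out ...]
8', '338:187,203,201', '340:198,208,205', '342:20,27,26', '344:29,34,36', '346:26,32,31', '348:27,35,35', '350:60,66,67']
290 ['286:29,30,33', '288:28,34,37', '290:36,38,43', '292:30,37,34', '294:24,29,31', '296:15,19,25', '298:167,184,182', '300:184,204,200', '302:182,201,198', '304:168,187,183', '306:58,118,48', '308:74,140,65', '310:81,146,68', '312:78,146,69', '314:78,145,66', '316:181,200,200', '318:181,201,197', '320:182,203,201', '322:117,164,119', '324:73,142,63', '326:76,142,66', '328:76,143,65', '330:68,134,60', '332:88,130,90', '334:186,205,204', '336:182,201,198', '338:182,202,199', '340:181,202,199', '342:46,54,55', '344:28,34,37', '346:22,32,34', '348:36,42,40', '350:29,37,40']
```

View pics/w9c.png

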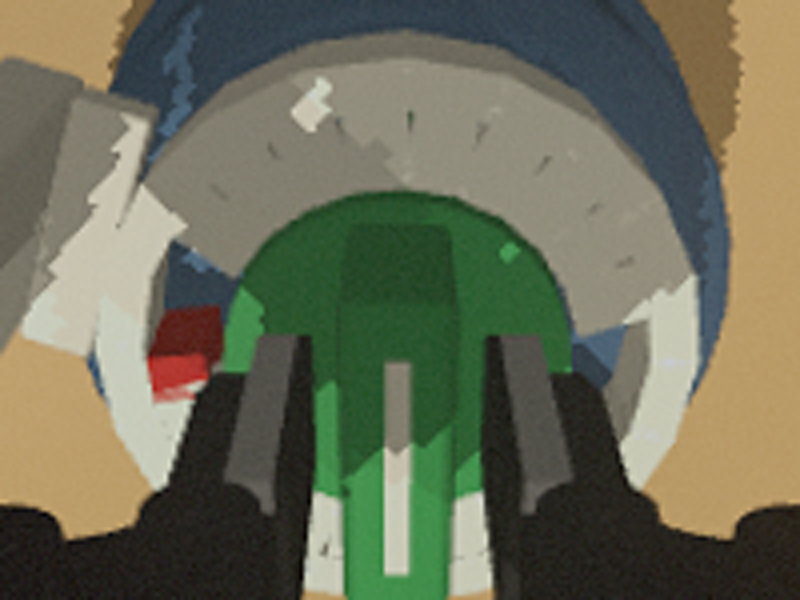

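View pics/s9.png

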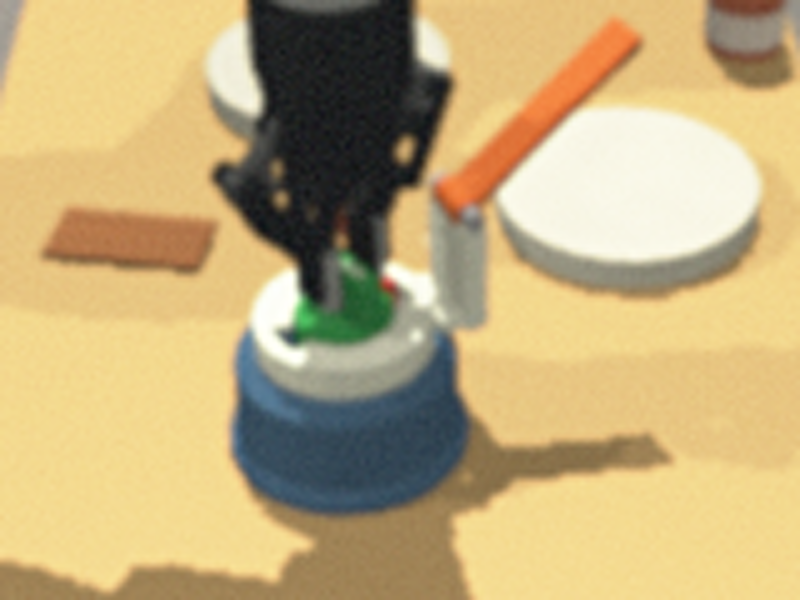

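The bar spans 305–332 and the pads 297–342, so it is centred to about 0.3 mm. I'll nudge over, drop 2 mm and close at the lowest force.

Request:
{"fn": "send_rows", "kwargs": {
  "commands": "0 -0.2 2 0 0 0; 0 -0.2 2 0 0 0"
}}

```text
time: 16.55
ee_pos: [0.49, -0.1689, 0.0672]
tcp_rot: [0.92, -0.392, -0.0, -0.0]
wrist_force: [-0.3, -0.1, 0.1]
opening: 0.0217
```

Request:
{"fn": "send_rows", "kwargs": {
  "commands": "0 0 0 0 0 0; 0 0 0 0 0 0; 0 0 0 0 0 0",
  "fingers": 11,
  "force": 20
}}

```text
time: 16.92
ee_pos: [0.49, -0.169, 0.0674]
tcp_rot: [0.92, -0.392, 0.0, 0.0]
wrist_force: [-1.1, 0.1, 1.2]
opening: 0.0134
```

```bash
python3 look.py 10
```

```text
[ 0.4900056  -0.16898718  0.06741286] [ 9.19974452e-01 -3.91978322e-01  1.18461330e-05  4.48739272e-05] [-1.11527053  0.14526227  1.19773949] [0.0291069  0.21676093 0.00323594] 0.013406287906155598
```

View pics/w10c.png

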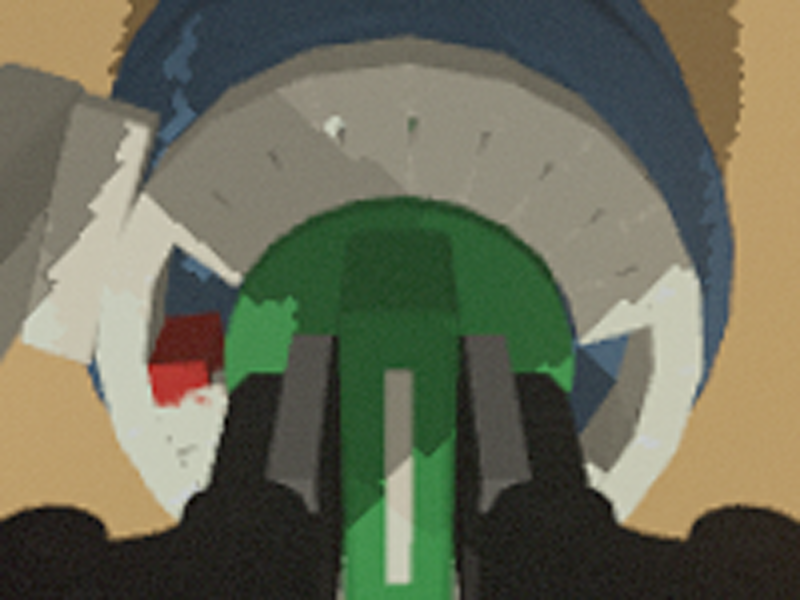

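Request:
{"fn": "send_rows", "kwargs": {
  "commands": "0 0 0 0 0 -2; 0 0 0 0 0 -4; 0 0 0 0 0 -6; 0 0 0 0 0 -6"
}}

```text
time: 17.52
ee_pos: [0.4902, -0.1689, 0.0674]
tcp_rot: [0.939, -0.343, 0.0, -0.0]
wrist_force: [-0.1, -0.5, 1.4]
opening: 0.0134
```

```bash
cat > st.py <<'E'
from cell import *
import numpy as np
s=sense();q=s['tcp_rot'];print("t",s['time'],"pos",np.round(s['ee_pos']*1000,1),"az",round(float(np.degrees(2*np.arctan2(q[1],q[0]))),2),"F",np.round(s['wrist_force'],2),"M",np.round(s['moment'],3),"op",round(s['opening']*1000,1))
E
python3 st.py
```

```text
t 17.525 pos [ 490.2 -168.9   67.4] az -40.12 F [-0.13 -0.46  1.39] M [ 0.094 -0.07   0.072] op 13.4
```

Request:
{"fn": "send_rows", "kwargs": {
  "commands": "0 0 0 0 0 -3; 0 0 0 0 0 -6; 0 0 0 0 0 -9; 0 0 0 0 0 -12; 0 0 0 0 0 -15; 0 0 0 0 0 -18; 0 0 0 0 0 -21; 0 0 0 0 0 -24; 0 0 0 0 0 -24"
}}

```text
time: 18.65
ee_pos: [0.4902, -0.1689, 0.0674]
tcp_rot: [0.99, -0.141, 0.0, -0.0]
wrist_force: [0.4, 0.5, 2.1]
opening: 0.0136
```

```bash
python3 st.py; python3 look.py 11
```

```text
t 18.65 pos [ 490.2 -168.9   67.4] az -16.18 F [0.44 0.54 2.14] M [ 0.11  -0.105  0.066] op 13.6
[ 0.49017807 -0.16890101  0.06740087] [ 9.90051153e-01 -1.40707839e-01  1.35137414e-04 -6.18158277e-06] [0.44023357 0.53553798 2.14200577] [ 0.1102841  -0.10513968  0.0656937 ] 0.013632824835123207
```

View pics/w11c.png

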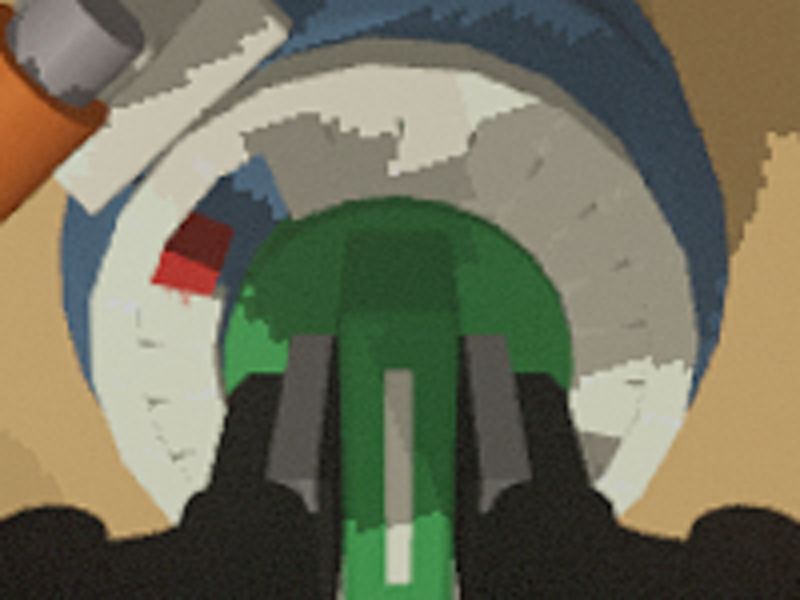

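Request:
{"fn": "send_rows", "kwargs": {
  "commands": "0 0 0 0 0 -3; 0 0 0 0 0 -6; 0 0 0 0 0 -9; 0 0 0 0 0 -12; 0 0 0 0 0 -15; 0 0 0 0 0 -18; 0 0 0 0 0 -21; 0 0 0 0 0 -24; 0 0 0 0 0 -27; 0 0 0 0 0 -27"
}}

```text
time: 20.0
ee_pos: [0.4901, -0.1682, 0.0674]
tcp_rot: [0.996, 0.094, 0.0, -0.001]
wrist_force: [0.2, 4.9, 4.3]
opening: 0.0132
```

```bash
python3 st.py; python3 look.py 12
```

```text
t 20.0 pos [ 490.1 -168.2   67.4] az 10.78 F [0.24 4.89 4.35] M [ 0.846 -0.02   0.02 ] op 13.2
[ 0.49007482 -0.16822053  0.06740253] [ 9.95578809e-01  9.39280250e-02  3.97976962e-05 -5.99108413e-04] [0.24124186 4.89206256 4.34836958] [ 0.84571767 -0.01999595  0.01963399] 0.013158702337402604
```

View pics/w12c.png

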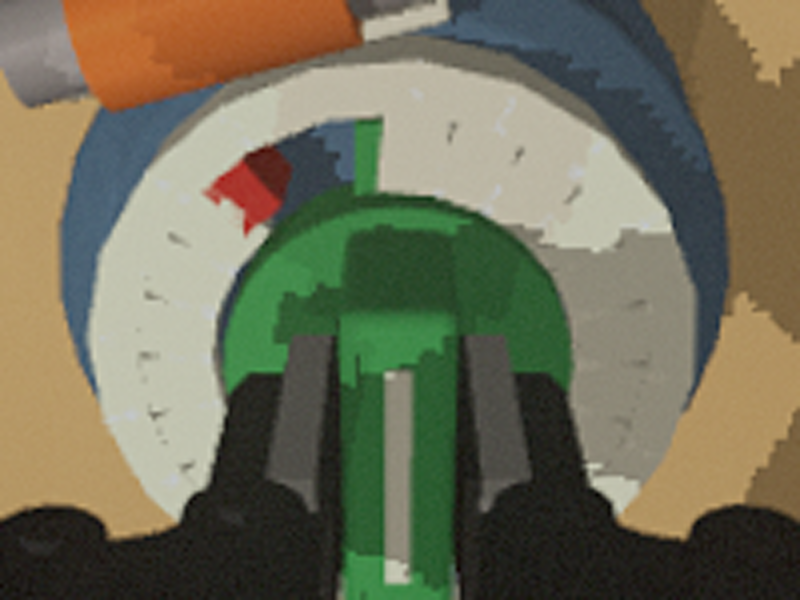

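Turning is on track: the lug's leading edge shows at (365,155) in the opening, with the red stop at (280,185). There is a side load of about 5 N towards +y, so I'll relieve it before turning on.

Request:
{"fn": "send_rows", "kwargs": {
  "commands": "0.1 -0.7 0 0 0 0; 0.1 -0.7 0 0 0 0"
}}

```text
time: 20.35
ee_pos: [0.49, -0.1682, 0.0674]
tcp_rot: [0.996, 0.094, 0.0, 0.0]
wrist_force: [-0.0, 3.9, 3.4]
opening: 0.0136
```

```bash
python3 st.py
```

```text
t 20.35 pos [ 490.  -168.2   67.4] az 10.81 F [-0.04  3.9   3.44] M [ 0.576  0.019 -0.015] op 13.6
```

Request:
{"fn": "send_rows", "kwargs": {
  "commands": "0.1 -0.6 0 0 0 0; 0.1 -0.6 0 0 0 0"
}}

```text
time: 20.6
ee_pos: [0.49, -0.1681, 0.0674]
tcp_rot: [0.996, 0.094, 0.0, 0.0]
wrist_force: [-0.2, 0.4, 2.8]
opening: 0.0136
```

```bash
python3 st.py
```

```text
t 20.6 pos [ 490.  -168.1   67.4] az 10.83 F [-0.19  0.43  2.84] M [ 0.138  0.011 -0.02 ] op 13.6
```

Request:
{"fn": "send_rows", "kwargs": {
  "commands": "0 -0.1 0 0 0 -2; 0 -0.1 0 0 0 -4; 0 -0.1 0 0 0 -6; 0 -0.15 0 0 0 -8; 0 -0.15 0 0 0 -8"
}}

```text
time: 21.22
ee_pos: [0.4901, -0.1676, 0.0674]
tcp_rot: [0.986, 0.164, 0.0, 0.0]
wrist_force: [0.7, -0.9, 3.3]
opening: 0.0133
```

```bash
python3 st.py
```

```text
t 21.225 pos [ 490.1 -167.6   67.4] az 18.88 F [ 0.67 -0.95  3.3 ] M [-0.01  -0.048  0.066] op 13.3
```

Request:
{"fn": "send_rows", "kwargs": {
  "commands": "0 0 0 0 0 -1; 0 0 0 0 0 -2; 0 0 0 0 0 -2"
}}

```text
time: 21.6
ee_pos: [0.49, -0.1675, 0.0674]
tcp_rot: [0.983, 0.181, 0.0, 0.0]
wrist_force: [0.4, -0.5, 4.0]
opening: 0.0131
```

```bash
python3 st.py
```

```text
t 21.6 pos [ 490.  -167.5   67.4] az 20.86 F [ 0.37 -0.52  3.98] M [-0.034 -0.131 -0.006] op 13.1
```

Request:
{"fn": "send_rows", "kwargs": {
  "commands": "0 0 0 0 0 -1; 0 0 0 0 0 -2; 0 0 0 0 0 -2"
}}

```text
time: 21.98
ee_pos: [0.49, -0.1674, 0.0674]
tcp_rot: [0.98, 0.198, 0.0, -0.0]
wrist_force: [-0.5, 0.2, 5.3]
opening: 0.0137
```

```bash
python3 st.py; python3 look.py 13
```

```text
t 21.975 pos [ 490.  -167.4   67.4] az 22.86 F [-0.54  0.19  5.34] M [ 0.049 -0.054  0.002] op 13.7
[ 0.49000862 -0.16743122  0.06737273] [ 9.80159325e-01  1.98211238e-01  4.20930791e-05 -1.34537105e-05] [-0.54279183  0.18909362  5.34328414] [ 0.04875728 -0.05351325  0.00207735] 0.013664820103096663
```

View pics/w13c.png

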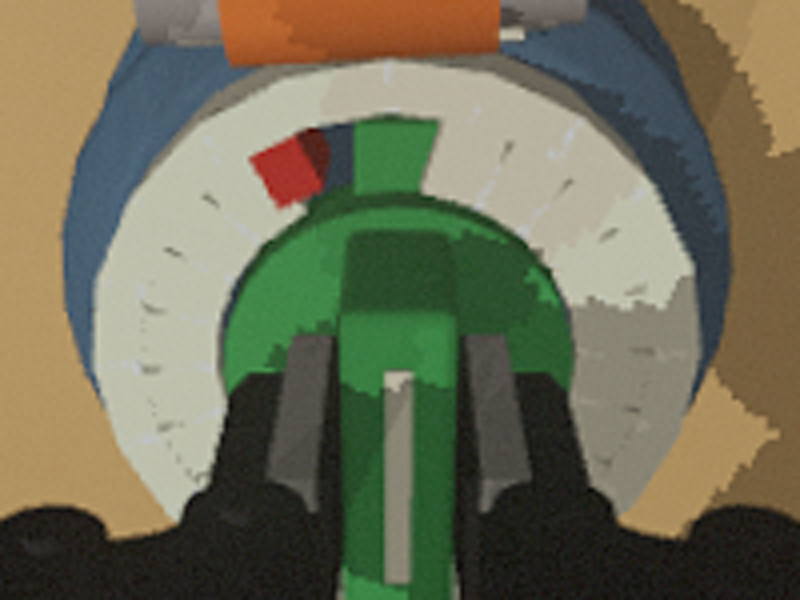

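Request:
{"fn": "send_rows", "kwargs": {
  "commands": "0 -0.1 0 0 0 -1; 0 -0.1 0 0 0 -2; 0 -0.1 0 0 0 -3; 0 -0.1 0 0 0 -3"
}}

```text
time: 22.58
ee_pos: [0.49, -0.1674, 0.0674]
tcp_rot: [0.975, 0.224, 0.0, 0.0]
wrist_force: [-0.3, 0.0, 5.7]
opening: 0.0134
```

```bash
python3 st.py
```

```text
t 22.575 pos [ 490.  -167.4   67.4] az 25.89 F [-0.3   0.03  5.67] M [ 0.109  0.05  -0.017] op 13.4
```

Request:
{"fn": "send_rows", "kwargs": {
  "commands": "0 0 0 0 0 -1; 0 0 0 0 0 -2; 0 0 0 0 0 -2"
}}

```text
time: 22.95
ee_pos: [0.4899, -0.1674, 0.0674]
tcp_rot: [0.971, 0.241, 0.0, -0.0]
wrist_force: [-0.4, 0.9, 4.8]
opening: 0.0134
```

```bash
python3 st.py; python3 look.py 14
```

```text
t 22.95 pos [ 489.9 -167.4   67.4] az 27.89 F [-0.43  0.9   4.78] M [ 0.119 -0.001 -0.007] op 13.4
[ 0.48993755 -0.16739672  0.06738352] [ 9.70524349e-01  2.41003084e-01  2.21669004e-05 -2.29427429e-06] [-0.42779061  0.89710544  4.77694084] [ 0.11878529 -0.00090903 -0.00722342] 0.013354858575411202
```

View pics/w14c.png

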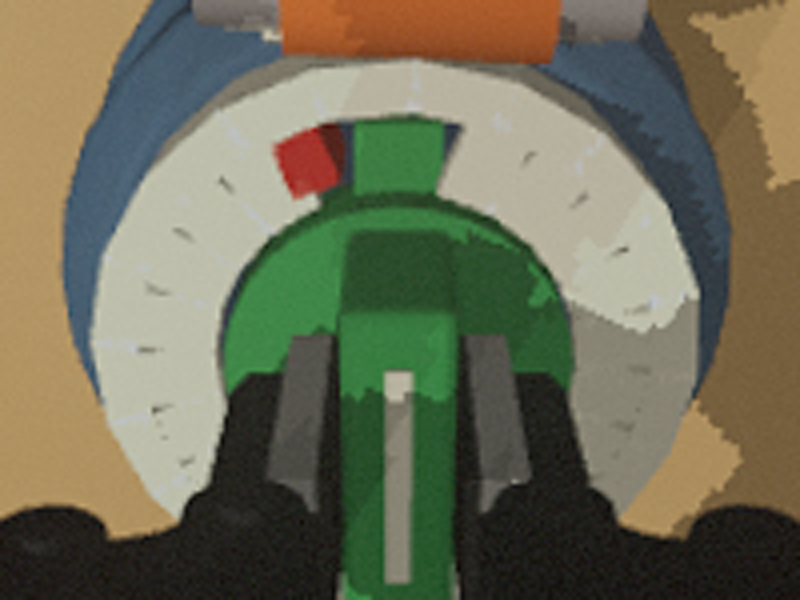

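The whole lug now shows (355–445), clear of the ledge, with a gap of about 10 px to the red stop. The turning moment has dropped to zero. I'll take fine 1° steps from here to the stop.

Request:
{"fn": "send_rows", "kwargs": {
  "commands": "0 0 0 0 0 -1; 0 0 0 0 0 -1"
}}

```text
time: 23.3
ee_pos: [0.49, -0.1674, 0.0674]
tcp_rot: [0.968, 0.249, 0.0, 0.0]
wrist_force: [-0.6, 0.8, 6.1]
opening: 0.0134
```

```bash
python3 st.py
```

```text
t 23.3 pos [ 490.  -167.4   67.4] az 28.89 F [-0.56  0.76  6.09] M [ 0.059 -0.001 -0.032] op 13.4
```

Request:
{"fn": "send_rows", "kwargs": {
  "commands": "0 0 0 0 0 -0.8; 0 0 0 0 0 -0.8"
}}

```text
time: 23.55
ee_pos: [0.4899, -0.1674, 0.0674]
tcp_rot: [0.967, 0.256, 0.0, -0.0]
wrist_force: [-0.1, 0.7, 4.6]
opening: 0.0134
```

```bash
python3 st.py
```

```text
t 23.55 pos [ 489.9 -167.4   67.4] az 29.69 F [-0.14  0.71  4.56] M [ 0.078  0.04  -0.023] op 13.4
```

Request:
{"fn": "send_rows", "kwargs": {
  "commands": "0 0 0 0 0 -0.7; 0 0 0 0 0 -0.7"
}}

```text
time: 23.8
ee_pos: [0.4899, -0.1674, 0.0674]
tcp_rot: [0.965, 0.262, -0.0, -0.0]
wrist_force: [0.4, -0.1, 5.2]
opening: 0.0134
```

```bash
python3 st.py; python3 look.py 15
```

```text
t 23.8 pos [ 489.9 -167.4   67.4] az 30.39 F [ 0.41 -0.11  5.24] M [0.086 0.    0.011] op 13.4
[ 0.48990943 -0.1673675   0.06736262] [ 9.65046706e-01  2.62077954e-01 -1.02648222e-06 -2.51558540e-05] [ 0.41182472 -0.10960188  5.23666375] [0.08561504 0.00027062 0.01064623] 0.013424924704545963
```

View pics/w15c.png

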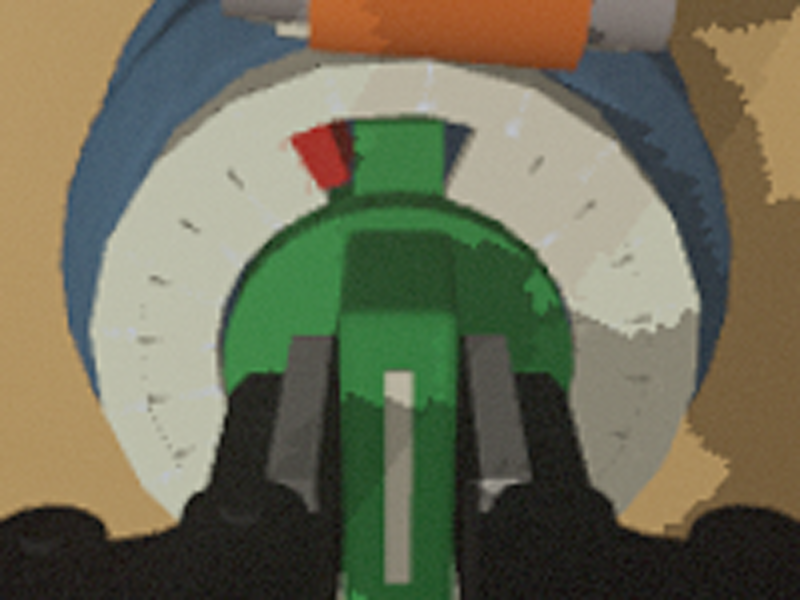

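Almost touching the stop (red face at 350, lug edge at 355). A few more 0.5° steps, watching the moment.

Request:
{"fn": "send_rows", "kwargs": {
  "commands": "0 0 0 0 0 -0.5; 0 0 0 0 0 -0.5"
}}

```text
time: 24.15
ee_pos: [0.4899, -0.1674, 0.0674]
tcp_rot: [0.964, 0.266, 0.0, -0.0]
wrist_force: [0.9, 0.0, 6.1]
opening: 0.0134
```

```bash
python3 st.py
```

```text
t 24.15 pos [ 489.9 -167.4   67.4] az 30.88 F [0.93 0.03 6.13] M [ 0.082  0.077 -0.007] op 13.4
```

Request:
{"fn": "send_rows", "kwargs": {
  "commands": "0 0 0 0 0 -0.5; 0 0 0 0 0 -0.5"
}}

```text
time: 24.4
ee_pos: [0.4899, -0.1674, 0.0674]
tcp_rot: [0.963, 0.27, 0.0, -0.0]
wrist_force: [0.2, 0.4, 4.4]
opening: 0.0132
```

```bash
python3 st.py
```

```text
t 24.4 pos [ 489.9 -167.4   67.4] az 31.39 F [0.16 0.4  4.43] M [ 0.127  0.03  -0.05 ] op 13.2
```

Request:
{"fn": "send_rows", "kwargs": {
  "commands": "0 0 0 0 0 -0.4; 0 0 0 0 0 -0.4"
}}

```text
time: 24.65
ee_pos: [0.4899, -0.1674, 0.0674]
tcp_rot: [0.962, 0.274, 0.0, -0.0]
wrist_force: [0.3, 0.5, 5.4]
opening: 0.0133
```

```bash
python3 st.py;python3 look.py 16
```

```text
t 24.65 pos [ 489.9 -167.4   67.4] az 31.78 F [0.31 0.5  5.39] M [ 0.084  0.031 -0.027] op 13.3
[ 0.489938   -0.16735671  0.06738602] [ 9.61777451e-01  2.73832307e-01  2.90346635e-05 -2.79223314e-05] [0.30644823 0.50182872 5.39280747] [ 0.08401512  0.03110897 -0.02664525] 0.013332312526080468
```

View pics/w16c.png

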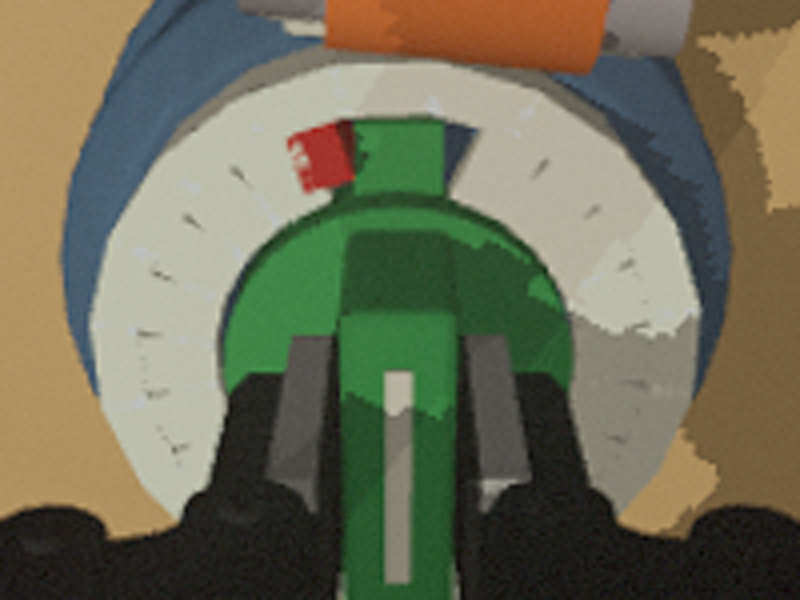

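Request:
{"fn": "send_rows", "kwargs": {
  "commands": "0 0 0 0 0 -0.5; 0 0 0 0 0 -0.5"
}}

```text
time: 25.0
ee_pos: [0.4899, -0.1674, 0.0673]
tcp_rot: [0.961, 0.278, 0.0, -0.0]
wrist_force: [0.5, 0.1, 5.8]
opening: 0.0135
```

```bash
python3 st.py
```

```text
t 25.0 pos [ 489.9 -167.4   67.3] az 32.28 F [0.54 0.08 5.79] M [ 0.106  0.011 -0.047] op 13.5
```

Request:
{"fn": "send_rows", "kwargs": {
  "commands": "0 0 0 0 0 -0.4; 0 0 0 0 0 -0.4"
}}

```text
time: 25.25
ee_pos: [0.49, -0.1674, 0.0674]
tcp_rot: [0.96, 0.281, 0.0, 0.0]
wrist_force: [0.3, 0.7, 4.9]
opening: 0.0136
```

```bash
python3 st.py
```

```text
t 25.25 pos [ 490.  -167.4   67.4] az 32.66 F [0.31 0.74 4.92] M [ 0.026  0.017 -0.074] op 13.6
```

Request:
{"fn": "send_rows", "kwargs": {
  "commands": "0 0 0 0 0 -0.3; 0 0 0 0 0 -0.3"
}}

```text
time: 25.5
ee_pos: [0.4901, -0.1675, 0.0674]
tcp_rot: [0.959, 0.284, 0.0, 0.0]
wrist_force: [0.5, -0.2, 5.5]
opening: 0.0134
```

```bash
python3 st.py; python3 look.py 17
```

```text
t 25.5 pos [ 490.1 -167.5   67.4] az 32.95 F [ 0.49 -0.21  5.5 ] M [ 0.064 -0.083 -0.06 ] op 13.4
[ 0.49005959 -0.16745742  0.06738396] [9.58941057e-01 2.83605396e-01 1.28016775e-04 1.13182135e-04] [ 0.49087821 -0.21193034  5.49552595] [ 0.06369747 -0.08329943 -0.06018126] 0.013354892233011773
```

View pics/w17c.png

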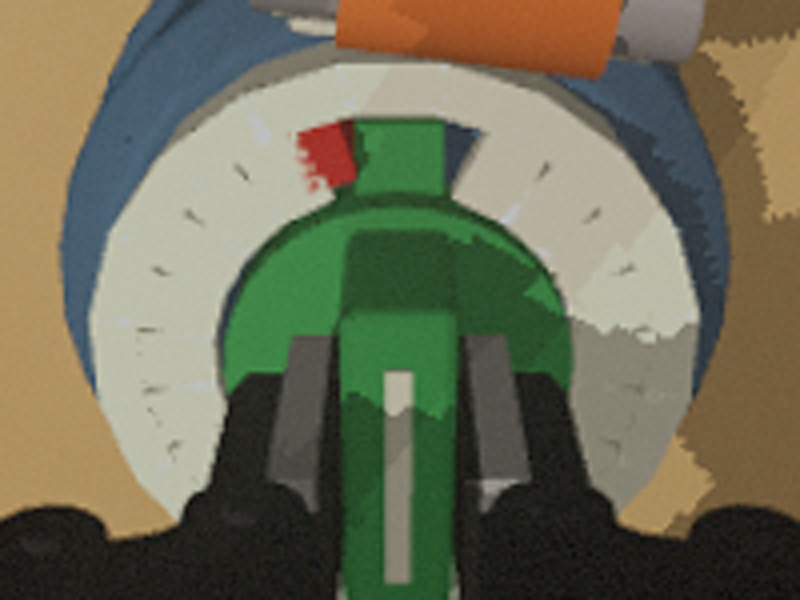

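Lug and stop are touching, with a small steady moment of −0.06 to −0.07 N m. I'll back off half a degree and lift slowly.

Request:
{"fn": "send_rows", "kwargs": {
  "commands": "0 0 0 0 0 0.6; 0 0 -1.5 0 0 0.6; 0 0 -3 0 0 0.6; 0 0 -3 0 0 0.6"
}}

```text
time: 26.1
ee_pos: [0.49, -0.1675, 0.0703]
tcp_rot: [0.96, 0.279, 0.0, 0.0]
wrist_force: [1.6, -0.7, 3.4]
opening: 0.0137
```

```bash
python3 st.py
```

```text
t 26.1 pos [ 490.  -167.5   70.3] az 32.34 F [ 1.62 -0.71  3.43] M [-0.167 -0.283 -0.032] op 13.7
```

Request:
{"fn": "send_rows", "kwargs": {
  "commands": "0 0 -1 0 0 0; 0 0 -2 0 0 0; 0 0 -2 0 0 0"
}}

```text
time: 26.48
ee_pos: [0.4895, -0.1672, 0.0717]
tcp_rot: [0.96, 0.278, -0.0, -0.0]
wrist_force: [2.4, -1.2, -3.8]
opening: 0.0134
```

```bash
python3 st.py
```

```text
t 26.475 pos [ 489.5 -167.2   71.7] az 32.34 F [ 2.44 -1.24 -3.81] M [-0.37  -0.479 -0.148] op 13.4
```

Request:
{"fn": "send_rows", "kwargs": {
  "commands": "0 0 1.5 0 0 0; 0 0 1.5 0 0 0"
}}

```text
time: 26.72
ee_pos: [0.4897, -0.1674, 0.0707]
tcp_rot: [0.96, 0.279, -0.0, -0.0]
wrist_force: [1.9, -0.5, -1.7]
opening: 0.0136
```

```bash
python3 st.py; python3 look.py 18
```

```text
t 26.725 pos [ 489.7 -167.4   70.7] az 32.35 F [ 1.93 -0.47 -1.65] M [-0.33  -0.283 -0.013] op 13.6
[ 0.48972674 -0.16735002  0.07073567] [ 9.60425860e-01  2.78535675e-01 -1.89399191e-04 -9.97598671e-05] [ 1.92602136 -0.47354455 -1.65202382] [-0.33012165 -0.283305   -0.01343044] 0.01362418694246356
```

View pics/w18c.png

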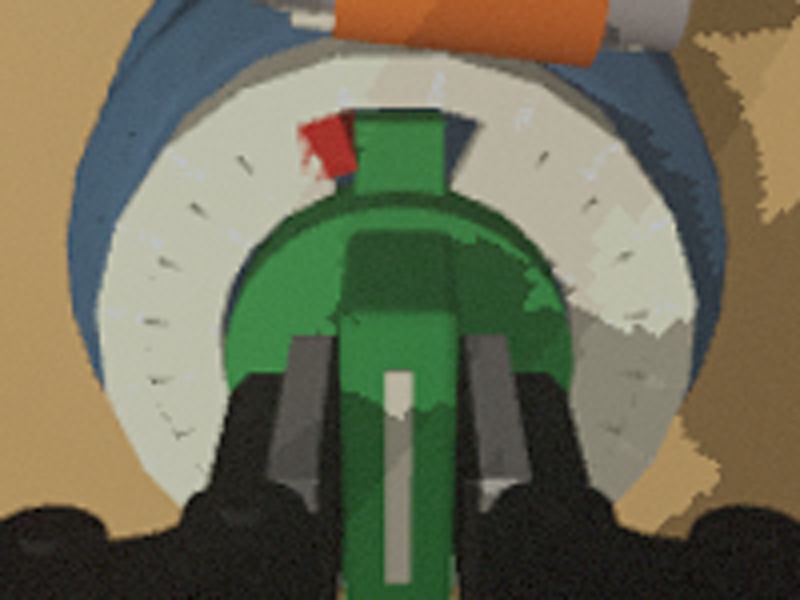

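View pics/s18.png

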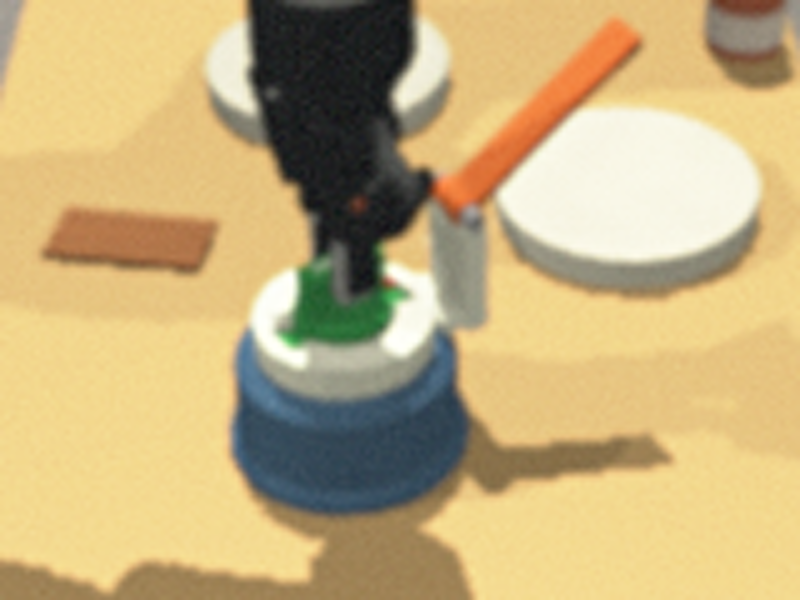

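The lug is pressed against the red stop's side: its edge at 355 touches the red, and the reaction points to image right. I'll ease clockwise 2.5° inside the free window and relieve the side load before lifting.

Request:
{"fn": "send_rows", "kwargs": {
  "commands": "0.2 0.3 0.3 0 0 1.2; 0.3 0.5 0.5 0 0 2.5; 0.3 0.5 0.5 0 0 2.5"
}}

```text
time: 27.2
ee_pos: [0.4901, -0.1674, 0.0704]
tcp_rot: [0.966, 0.257, -0.0, -0.0]
wrist_force: [-0.9, 0.2, 2.8]
opening: 0.0136
```

```bash
python3 st.py; python3 look.py 19
```

```text
t 27.2 pos [ 490.1 -167.4   70.4] az 29.82 F [-0.88  0.19  2.83] M [0.153 0.273 0.057] op 13.6
[ 0.49014936 -0.16738134  0.07036743] [ 9.66327987e-01  2.57313100e-01 -2.76047340e-04 -3.36343313e-04] [-0.88326822  0.19039603  2.83206132] [0.15307424 0.27274455 0.05692361] 0.013621542380849781
```

View pics/w19c.png

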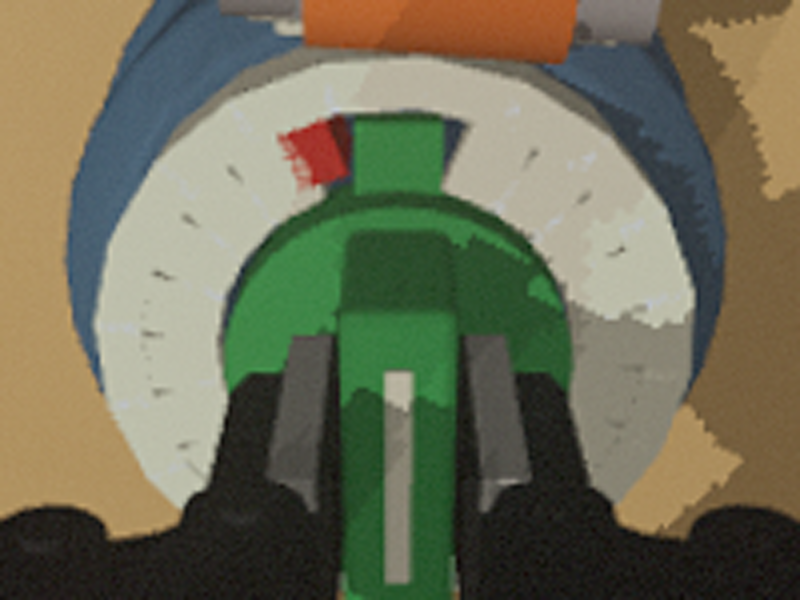

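Request:
{"fn": "send_rows", "kwargs": {
  "commands": "-0.1 -0.2 0 0 0 0; -0.1 -0.2 -1 0 0 0; -0.1 -0.2 -1.5 0 0 0; -0.1 -0.2 -1.5 0 0 0"
}}

```text
time: 27.8
ee_pos: [0.4901, -0.1675, 0.0716]
tcp_rot: [0.966, 0.257, -0.0, -0.0]
wrist_force: [0.4, 0.4, -1.6]
opening: 0.0133
```

```bash
python3 st.py
```

```text
t 27.8 pos [ 490.1 -167.5   71.6] az 29.84 F [ 0.38  0.41 -1.59] M [ 0.087  0.02  -0.009] op 13.3
```

Request:
{"fn": "send_rows", "kwargs": {
  "commands": "0 0 -0.5 0 0 0; 0 0 -1 0 0 0; 0 0 -1 0 0 0"
}}

```text
time: 28.18
ee_pos: [0.4902, -0.1675, 0.0728]
tcp_rot: [0.966, 0.257, -0.0, -0.0]
wrist_force: [-0.3, -0.1, -1.4]
opening: 0.0134
```

```bash
python3 st.py
```

```text
t 28.175 pos [ 490.2 -167.5   72.8] az 29.84 F [-0.33 -0.09 -1.41] M [0.148 0.047 0.01 ] op 13.4
```

Free: only the cap's weight is left (−1.4 N, no side force). I'll keep lifting.

Request:
{"fn": "send_rows", "kwargs": {
  "commands": "0 0 -1.5 0 0 0; 0 0 -3 0 0 0; 0 0 -4.5 0 0 0; 0 0 -6 0 0 0; 0 0 -6 0 0 0"
}}

```text
time: 28.8
ee_pos: [0.4906, -0.1678, 0.0792]
tcp_rot: [0.966, 0.257, 0.0, 0.0]
wrist_force: [0.0, -0.1, -1.7]
opening: 0.0136
```

```bash
python3 st.py
```

```text
t 28.8 pos [ 490.6 -167.8   79.2] az 29.84 F [ 0.05 -0.09 -1.74] M [-0.014  0.02   0.04 ] op 13.6
```

Request:
{"fn": "send_rows", "kwargs": {
  "commands": "0 0 -4 0 0 0; 0 0 -10 0 0 0; 0 0 -20 0 0 0; 0 0 -35 0 0 0; 0 0 -55 0 0 0; 0 0 -75 0 0 0; 0 0 -95 0 0 0; 0 0 -95 0 0 0"
}}

```text
time: 29.8
ee_pos: [0.4918, -0.1683, 0.1766]
tcp_rot: [0.966, 0.258, 0.002, 0.002]
wrist_force: [0.6, -0.4, -0.2]
opening: 0.0135
```

```bash
python3 st.py; python3 look.py 20; python3 - <<'E'
from cell import *
from h import *
im=get_image("scene");cv2.imwrite("pics/sc20.png",cv2.resize(im[100:260,230:430,::-1],None,fx=4,fy=3.75,interpolation=cv2.INTER_CUBIC))
S=camera_params("scene");D=camera_params("side")
im2=get_image("side")
# bat B ellipse fit in both
for n,im,c in(("scene",im,(382,227)),("side",im2,(286,194))):
    hsv=cv2.cvtColor(im[:,:,::-1].copy(),cv2.COLOR_BGR2HSV)
    m=cv2.inRange(hsv,(0,0,150),(40,45,255))
    cs,_=cv2.findContours(m,0,2)
    for k in cs:
        if cv2.contourArea(k)>300 and cv2.pointPolygonTest(k,c,False)>0: print(n,cv2.fitEllipse(k),cv2.boundingRect(k))
E
```

```text
t 29.8 pos [ 491.8 -168.3  176.6] az 29.84 F [ 0.64 -0.43 -0.18] M [-0.018  0.008 -0.001] op 13.5
[ 0.49179468 -0.16829279  0.17664711] [0.96627254 0.25750914 0.00187009 0.00171199] [ 0.63544896 -0.42861522 -0.18067925] [-0.01813691  0.00752139 -0.00053948] 0.013519428855182172
scene ((382.25079345703125, 226.712646484375), (30.431676864624023, 52.61664962768555), 98.87564086914062) (356, 211, 51, 33)
```

View pics/w20.png

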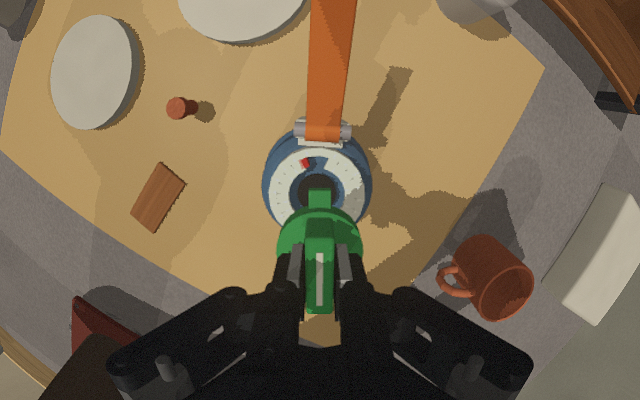

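View pics/s20.png

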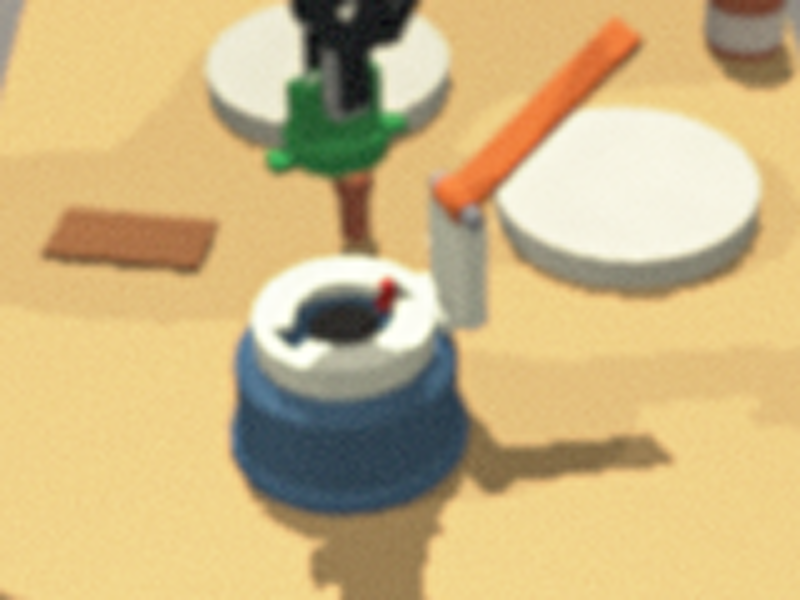

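View pics/sc20.png

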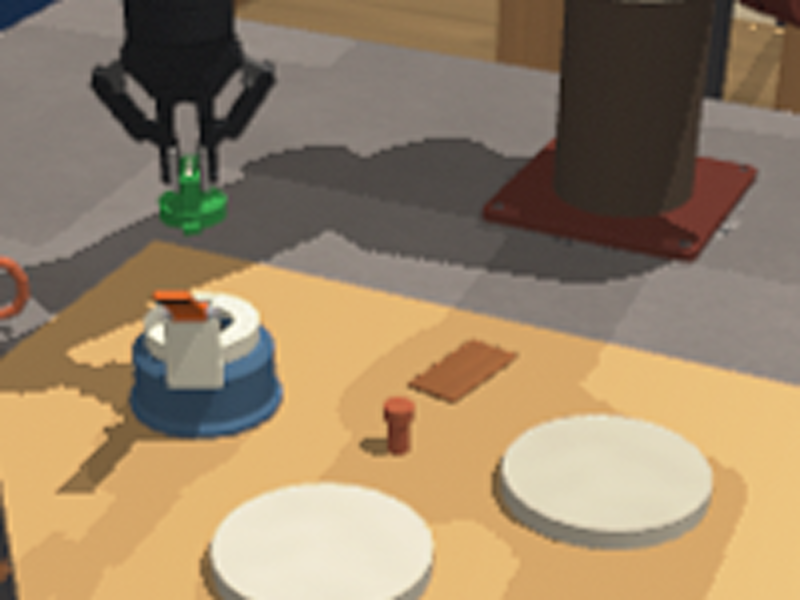

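The cap is out, upright in the grip, and the tab is still back. I'll refine the bat centre from the views I have.

```bash
python3 - <<'E'
from cell import *
from h import *
import pickle
S=camera_params("scene");D=camera_params("side")
# top-face extents: scene crop (4x,3.75y): left 502 right 712 top 415 bottom ~530
print(atz(S,(230+607/4,100+473/3.75),.02),atz(D,(286,193),.02))
s,p=pickle.load(open("20.pkl","rb"))
print(atz(p,(95,71),.02,True))
print(atz(p,(51,80),.02,True),atz(p,(139,62),.02,True))
print(tri([ray(S,(230+607/4,100+473/3.75)),ray(D,(286,193)),ray(p,(95,71),True)]))
E
```

```text
[0.47968459 0.15931686 0.02      ] [0.47616916 0.14364485 0.02      ]
[0.478067   0.13798234 0.02      ]
[0.43836347 0.2165259  0.02      ] [0.51163345 0.07760979 0.02      ]
(array([0.47388473, 0.15333118, 0.01125469]), [np.float64(0.0048991580888470155), np.float64(0.002866167216739885), np.float64(0.006262719547985909)])
```

Request:
{"fn": "send_rows", "kwargs": {
  "commands": "9 -18 0 0 0 0; 27 -53 0 0 0 0; 50 -97 0 0 0 0; 74 -144 0 0 0 0; 97 -189 0 0 0 0; 118 -230 0 0 0 0; 135 -263 0 0 0 0; 145 -283 0 0 0 0; 145 -283 0 0 0 0; 145 -283 0 0 0 0"
}}

```text
time: 31.25
ee_pos: [0.4746, 0.15, 0.1734]
tcp_rot: [0.966, 0.258, -0.0, 0.0]
wrist_force: [-0.4, 0.3, -0.7]
opening: 0.0135
```

```bash
python3 st.py; python3 look.py 21; python3 - <<'E'
from h import *
import pickle
s,p=pickle.load(open("21.pkl","rb"));im=cv2.imread("pics/w21.png")
for c in [(.477,.150)]:
    q=np.array([proj(p,(c[0]+.075*np.cos(a),c[1]+.075*np.sin(a),.02),True) for a in np.linspace(0,6.28,80)])
    cv2.polylines(im,[np.int32(q*16)],True,(0,0,255),1,shift=4)
cv2.imwrite("pics/w21o.png",im)
E
```

```text
t 31.25 pos [474.6 150.  173.4] az 29.87 F [-0.36  0.34 -0.68] M [-0.007  0.005  0.029] op 13.5
[0.4746371  0.15003739 0.17336029] [ 9.66208293e-01  2.57762094e-01 -4.78994132e-04  8.61644770e-05] [-0.3629033   0.33572559 -0.67537005] [-0.0074583   0.00483382  0.02938056] 0.013478282967783946
```

View pics/w21o.png

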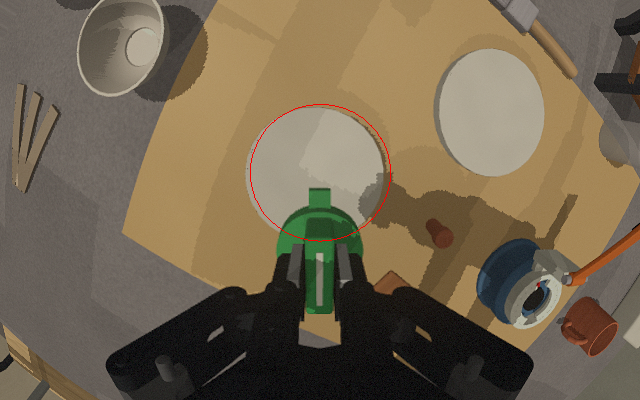

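The drawn circle sits about 5 px right of the bat, so the bat centre is at (0.4745, 0.154). I'll correct by 4 mm and lower.

Request:
{"fn": "send_rows", "kwargs": {
  "commands": "2 -3.5 15 0 0 0; 2 -3.5 40 0 0 0; 2 -3.5 70 0 0 0; 2 -3.5 98 0 0 0; 2 -3.5 120 0 0 0; 2 -3.5 134 0 0 0; 2 -3.5 142 0 0 0; 2 -3.5 145 0 0 0; 2 -3.5 145 0 0 0"
}}

```text
time: 32.48
ee_pos: [0.4756, 0.1542, 0.0292]
tcp_rot: [0.966, 0.257, 0.0, 0.0]
wrist_force: [-0.1, 0.9, -0.7]
opening: 0.0133
```

```bash
python3 st.py; python3 - <<'E'
from cell import *
from h import *
im=get_image("side");cv2.imwrite("pics/s22.png",cv2.resize(im[130:230,220:350,::-1],None,fx=6,fy=6,interpolation=cv2.INTER_CUBIC))
E
```

```text
t 32.475 pos [475.6 154.2  29.2] az 29.84 F [-0.09  0.86 -0.74] M [ 0.047 -0.023  0.045] op 13.3
```

View pics/s22.png

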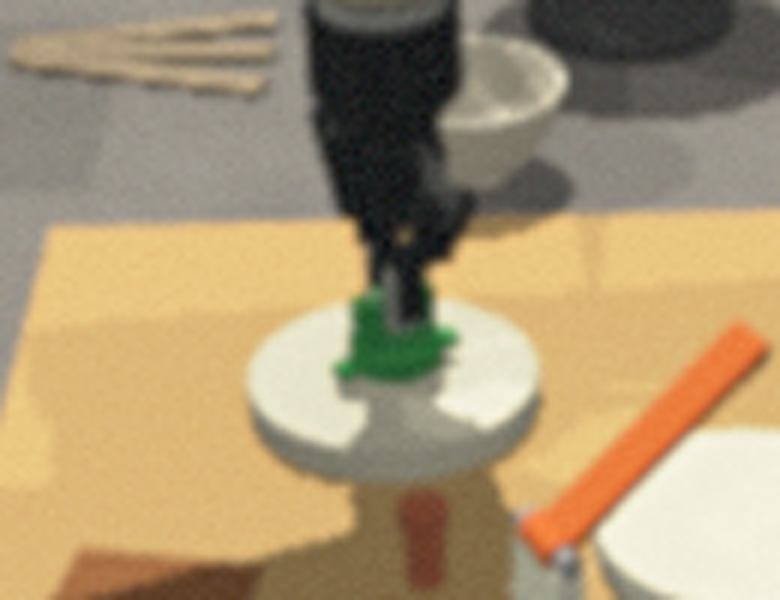

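Request:
{"fn": "send_rows", "kwargs": {
  "commands": "0 0 2 0 0 0; 0 0 4 0 0 0; 0 0 5 0 0 0; 0 0 5 0 0 0"
}}

```text
time: 33.02
ee_pos: [0.4751, 0.1541, 0.0237]
tcp_rot: [0.966, 0.258, -0.0, -0.0]
wrist_force: [-0.7, -0.5, -0.5]
opening: 0.0134
```

Request:
{"fn": "send_rows", "kwargs": {
  "commands": "0 0 0.7 0 0 0; 0 0 1.4 0 0 0; 0 0 1.4 0 0 0"
}}

```text
time: 33.4
ee_pos: [0.4751, 0.1541, 0.0223]
tcp_rot: [0.966, 0.257, -0.0, -0.0]
wrist_force: [-0.0, 0.1, -1.7]
opening: 0.0132
```

Request:
{"fn": "send_rows", "kwargs": {
  "commands": "0 0 0.4 0 0 0; 0 0 0.8 0 0 0; 0 0 0.8 0 0 0"
}}

```text
time: 33.78
ee_pos: [0.4752, 0.1541, 0.0216]
tcp_rot: [0.966, 0.258, -0.0, -0.0]
wrist_force: [-0.2, 0.1, -1.2]
opening: 0.0133
```

Request:
{"fn": "send_rows", "kwargs": {
  "commands": "0 0 0.4 0 0 0; 0 0 0.8 0 0 0; 0 0 0.8 0 0 0"
}}

```text
time: 34.15
ee_pos: [0.4753, 0.1541, 0.0214]
tcp_rot: [0.966, 0.258, -0.0, 0.0]
wrist_force: [-2.1, -0.7, 5.5]
opening: 0.0137
```

Contact came at TCP z 0.0214, as predicted. I'll ease off slightly and open.

Request:
{"fn": "send_rows", "kwargs": {
  "commands": "0 0 -0.3 0 0 0; 0 0 -0.3 0 0 0"
}}

```text
time: 34.4
ee_pos: [0.4753, 0.1541, 0.0214]
tcp_rot: [0.966, 0.258, 0.0, 0.0]
wrist_force: [-1.5, -0.8, 4.9]
opening: 0.0133
```

Request:
{"fn": "send_rows", "kwargs": {
  "commands": "0 0 -0.3 0 0 0; 0 0 -0.3 0 0 0; 0 0 -0.3 0 0 0",
  "fingers": 34
}}

```text
time: 34.78
ee_pos: [0.4752, 0.1541, 0.0213]
tcp_rot: [0.966, 0.257, -0.0, -0.0]
wrist_force: [-0.4, -0.1, -0.0]
opening: 0.034
```

```bash
python3 st.py; python3 look.py 23
```

```text
t 34.775 pos [475.2 154.1  21.3] az 29.84 F [-0.35 -0.13 -0.01] M [-0.023 -0.007  0.004] op 34.0
[0.47518512 0.15413396 0.02127124] [ 9.66290040e-01  2.57455932e-01 -7.58830600e-06 -3.11248767e-05] [-0.35446515 -0.12658114 -0.0137391 ] [-0.02297641 -0.00665118  0.00375341] 0.033960042491243535
```

View pics/w23c.png

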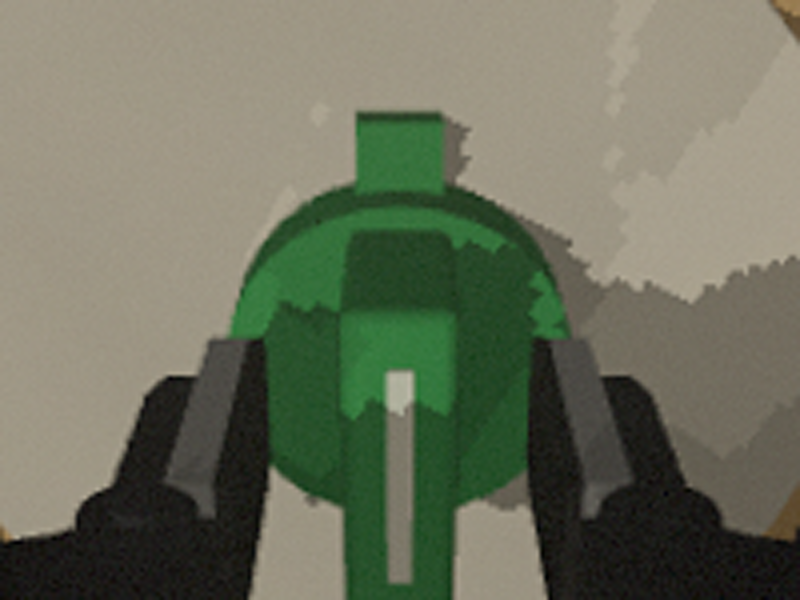

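Released cleanly: the pads are at 268 and 530, and the bar is untouched at 342–455. Retreating straight up.

Request:
{"fn": "send_rows", "kwargs": {
  "commands": "0 0 -8 0 0 0; 0 0 -20 0 0 0; 0 0 -40 0 0 0; 0 0 -70 0 0 0; 0 0 -105 0 0 0; 0 0 -140 0 0 0; 0 0 -170 0 0 0; -30 0 -180 0 0 0; -60 0 -180 0 0 0; -60 0 -180 0 0 0"
}}

```text
time: 36.12
ee_pos: [0.4225, 0.1239, 0.2025]
tcp_rot: [0.966, 0.257, 0.001, 0.0]
wrist_force: [0.9, -0.7, 0.1]
opening: 0.0342
```

```bash
python3 st.py; python3 - <<'E'
from cell import *
from h import *
D=camera_params("side")
im=get_image("side");cv2.imwrite("pics/s24.png",cv2.resize(im[130:300,220:390,::-1],None,fx=3.5,fy=3.5,interpolation=cv2.INTER_CUBIC))
im=get_image("scene");cv2.imwrite("pics/sc24.png",im[:,:,::-1])
im=get_image("wrist");cv2.imwrite("pics/w24.png",im[:,:,::-1])
u=np.array([.899,.438,0]);n=np.array([-.438,.899,0]);C=np.array([.4884,-.1686,0])
for el in (37,41,45):
    e=np.radians(el)
    print(el,[np.round((proj(D,C+u*(.062+.118*np.cos(e))+n*l+[0,0,.121+.118*np.sin(e)])-[220,130])*3.5) for l in(-.012,.012)])
E
```

```text
t 36.125 pos [422.5 123.9 202.5] az 29.8 F [ 0.89 -0.69  0.12] M [-0.039 -0.032 -0.049] op 34.2
37 [array([446., 200.]), array([427., 184.])]
41 [array([439., 194.]), array([421., 178.])]
45 [array([433., 189.]), array([414., 173.])]
```

View pics/s24.png

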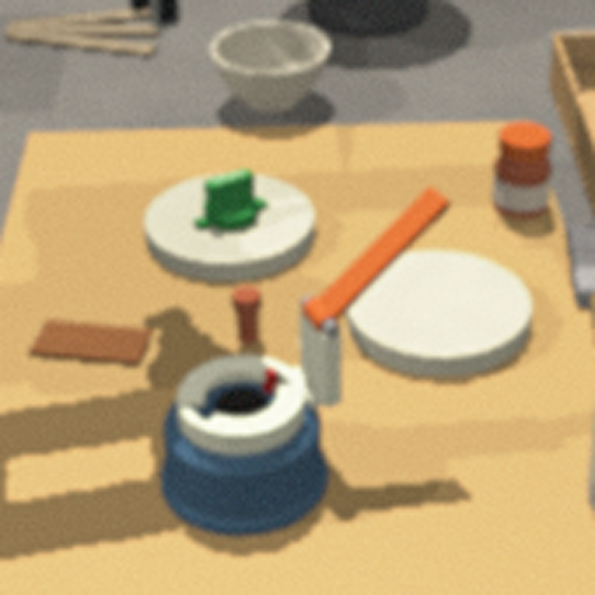

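View pics/sc24.png

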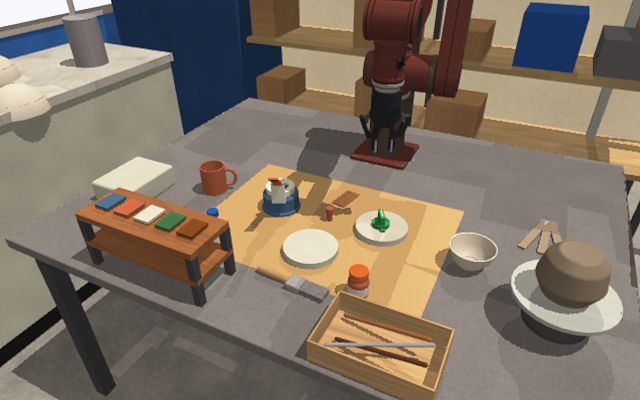

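View pics/w24.png

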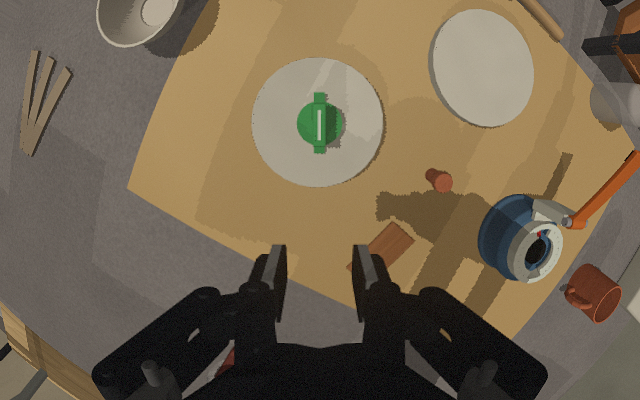

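The cap stands upright in the middle of the near bat (wrist 319,123). The tab's near corner at side (448,203) matches its stop (446,200 expected), and the other things haven't moved.

```bash
python3 -c "
from cell import *
print(close_job())"
```

```text
the job is handed in; nothing more can be done
None
```

The job is done and handed in at about 36 s. The blue jar is open, its tab is fully back, and the cap stands upright in the middle of the bat nearest the robot.

**What I did**
- **Tab:** I pinched it and swung it back, then pressed it onto its stop until it pushed back with about 8 N.
- **Cap:** I gripped it at 20 N, centred to about 0.3 mm by the image, and turned it about 79° anticlockwise to the red stop. Contact there was light, at about 0.06–0.07 N m.
- **Placing:** I lifted it out and set it down with about 5 N of contact before letting go.

**Last checks**
- In the side picture the tab's tip is where its 2.5 rad stop should put it.
- The cap is upright and centred on the bat, and the stamp, rib, mug and bowl look unmoved.
- The wrist force is about 1 N or less, with the gripper clear of everything.

**What disagreed or went less well**
- **Finger length:** The real fingertips are about 20 mm short of the reported tool point, which the pictures and the tab contact both showed. I set the grasp heights to match.
- **Side load:** While turning the cap, the sideways force briefly reached 4.9 N, a little over the 4 N limit. I relieved it straight away.
- **First lift:** The lug rubbed on the stop, giving about 4 N upward, 2.7 N sideways and 0.15 N m. I lowered the cap, eased back 2.5° and it then came out freely.

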